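Unclamp the glued control-unit cases and stack them on the carton

TASK

The lids of the flat aluminium cases in the clamping jig have been glued and have set. Free every case by lifting its spring-loaded finger and swinging it back until it stays up, never dragging a case out from under a finger that is down, and stack all the cases flat in one square column in the middle of the top of the brown carton, their long sides along its long side. Finish with all four fingers of the jig swung down again, and leave the tape, the bearing and the mug where they are.

Things in the scene. Friction and masses are not known exactly. Their poses are not given: they have to be found in the camera images.
- case0_mid (a point): a closed flat aluminium control-unit case, a plain block 84 mm long (its x) x 52 mm wide (its y) x 30 mm high (its z), about 0.25 kg; this is its centre. All cases are alike; three or four are present, an absent one reads None. At the start each present case lies in the nest of the same number, its x along the jig's x
- finger0 (a joint): angle of hold-down finger 0, rad: 0 = pressing on a case (-0.12 = down on an empty nest), 1.5 = swung fully up and back. Over-centre spring: below about 0.75 it springs down, above 0.75 it springs up and stays at 1.5. Moving the bar past the centre takes about 3 to 5 N; it is moved by its cross bar
- bar0 (a point): centre of the cross bar of finger 0 (round steel bar 10 mm thick, 54 mm long, along the jig's y; it turns with the finger). The finger's pivot axis runs along the jig's y, 60 mm behind (jig +x) the nest's centre and 60 mm above the bench; the bar lies 60 mm from it: at angle 0 it is 50 mm in front (jig -x) of the pivot and 34 mm above it; at 1.5 it is 30 mm behind and 52 mm above it. One thin (7 mm) stem joins the middle of the bar to the finger
- nest0 (a point): centre of a case lying in nest 0 of the jig, 37 mm above the bench (underside at 22 mm, top at 52 mm). A stop in front, a stop behind and two pins on each side (32 mm fore and aft of the middle) stand 6 mm above the case's underside; the middle of the case's long sides is free, the plate's top being 10 mm below the case's underside. The finger's rubber foot bears on the rear 16 mm of the case
- case1_mid (a point): a closed flat aluminium control-unit case, a plain block 84 mm long (its x) x 52 mm wide (its y) x 30 mm high (its z), about 0.25 kg; this is its centre. All cases are alike; three or four are present, an absent one reads None. At the start each present case lies in the nest of the same number, its x along the jig's x
- finger1 (a joint): angle of hold-down finger 1, rad: 0 = pressing on a case (-0.12 = down on an empty nest), 1.5 = swung fully up and back. Over-centre spring: below about 0.75 it springs down, above 0.75 it springs up and stays at 1.5. Moving the bar past the centre takes about 3 to 5 N; it is moved by its cross bar
- bar1 (a point): centre of the cross bar of finger 1 (round steel bar 10 mm thick, 54 mm long, along the jig's y; it turns with the finger). The finger's pivot axis runs along the jig's y, 60 mm behind (jig +x) the nest's centre and 60 mm above the bench; the bar lies 60 mm from it: at angle 0 it is 50 mm in front (jig -x) of the pivot and 34 mm above it; at 1.5 it is 30 mm behind and 52 mm above it. One thin (7 mm) stem joins the middle of the bar to the finger
- nest1 (a point): centre of a case lying in nest 1 of the jig, 37 mm above the bench (underside at 22 mm, top at 52 mm). A stop in front, a stop behind and two pins on each side (32 mm fore and aft of the middle) stand 6 mm above the case's underside; the middle of the case's long sides is free, the plate's top being 10 mm below the case's underside. The finger's rubber foot bears on the rear 16 mm of the case
- case2_mid (a point): a closed flat aluminium control-unit case, a plain block 84 mm long (its x) x 52 mm wide (its y) x 30 mm high (its z), about 0.25 kg; this is its centre. All cases are alike; three or four are present, an absent one reads None. At the start each present case lies in the nest of the same number, its x along the jig's x
- finger2 (a joint): angle of hold-down finger 2, rad: 0 = pressing on a case (-0.12 = down on an empty nest), 1.5 = swung fully up and back. Over-centre spring: below about 0.75 it springs down, above 0.75 it springs up and stays at 1.5. Moving the bar past the centre takes about 3 to 5 N; it is moved by its cross bar
- bar2 (a point): centre of the cross bar of finger 2 (round steel bar 10 mm thick, 54 mm long, along the jig's y; it turns with the finger). The finger's pivot axis runs along the jig's y, 60 mm behind (jig +x) the nest's centre and 60 mm above the bench; the bar lies 60 mm from it: at angle 0 it is 50 mm in front (jig -x) of the pivot and 34 mm above it; at 1.5 it is 30 mm behind and 52 mm above it. One thin (7 mm) stem joins the middle of the bar to the finger
- nest2 (a point): centre of a case lying in nest 2 of the jig, 37 mm above the bench (underside at 22 mm, top at 52 mm). A stop in front, a stop behind and two pins on each side (32 mm fore and aft of the middle) stand 6 mm above the case's underside; the middle of the case's long sides is free, the plate's top being 10 mm below the case's underside. The finger's rubber foot bears on the rear 16 mm of the case
- case3_mid (a point): a closed flat aluminium control-unit case, a plain block 84 mm long (its x) x 52 mm wide (its y) x 30 mm high (its z), about 0.25 kg; this is its centre. All cases are alike; three or four are present, an absent one reads None. At the start each present case lies in the nest of the same number, its x along the jig's x
- finger3 (a joint): angle of hold-down finger 3, rad: 0 = pressing on a case (-0.12 = down on an empty nest), 1.5 = swung fully up and back. Over-centre spring: below about 0.75 it springs down, above 0.75 it springs up and stays at 1.5. Moving the bar past the centre takes about 3 to 5 N; it is moved by its cross bar
- bar3 (a point): centre of the cross bar of finger 3 (round steel bar 10 mm thick, 54 mm long, along the jig's y; it turns with the finger). The finger's pivot axis runs along the jig's y, 60 mm behind (jig +x) the nest's centre and 60 mm above the bench; the bar lies 60 mm from it: at angle 0 it is 50 mm in front (jig -x) of the pivot and 34 mm above it; at 1.5 it is 30 mm behind and 52 mm above it. One thin (7 mm) stem joins the middle of the bar to the finger
- nest3 (a point): centre of a case lying in nest 3 of the jig, 37 mm above the bench (underside at 22 mm, top at 52 mm). A stop in front, a stop behind and two pins on each side (32 mm fore and aft of the middle) stand 6 mm above the case's underside; the middle of the case's long sides is free, the plate's top being 10 mm below the case's underside. The finger's rubber foot bears on the rear 16 mm of the case
- jig: the fixed clamping jig: plywood plate 190 x 360 x 12 mm on the bench with four nests in a row along its y (nest 0 at +135 mm, 1 at +45, 2 at -45, 3 at -135), each with a hold-down finger behind it, its spring on the +y side of the pivot; origin on the bench under the middle of the row of nests, x pointing away from the robot
- carton: closed brown cardboard carton, 90 mm (x) x 120 mm (y, long side) x 70 mm high, 0.5 kg, loose on the bench; origin at the centre of its underside
- black_tape: bystander: roll of black tape, 58 mm across, 19 mm high, to the left of the jig; origin at the centre of its underside
- loose_bearing: bystander: steel ball bearing, 52 mm across, 15 mm high, to the left of the jig; origin at the centre of its underside
- mug: bystander: white mug, 97 mm high, on the bench behind the gap between jig and carton, beside the red lamp; origin at the centre of its underside
Not all that is in view belongs to the job. What is shaped like the part that bears case1_mid but turquoise is not meant. What is shaped like the part that bears case3_mid but turquoise is not meant.

How it is judged (in metres and radians):
At the end, for the whole second after the job is handed in: All present cases lie flat (0.08 rad) and resting in one column on the upright carton, centres within 12 mm of its middle along each of its sides and 11 mm of each other, long sides within 0.15 rad of its long side; all four fingers down (below 0.1 rad) (x of case0_mid in the frame of carton between -0.012 and 0.012 m and y of case0_mid in the frame of carton between -0.012 and 0.012 m and z of case0_mid in the frame of carton between 0.08 and 0.182 m and angle between the z axis of each of case0_mid, case1_mid, case2_mid, case3_mid and the z axis of carton, either way round below 0.08 rad and angle between the x axis of each of case0_mid, case1_mid, case2_mid, case3_mid and the y axis of carton, either way round below 0.15 rad and horizontal distance between case0_mid and case1_mid below 0.011 m and horizontal distance between each of case0_mid, case1_mid and case2_mid below 0.011 m and horizontal distance between each of case0_mid, case1_mid, case2_mid and case3_mid below 0.011 m and x of case1_mid in the frame of carton between -0.012 and 0.012 m and y of case1_mid in the frame of carton between -0.012 and 0.012 m and z of case1_mid in the frame of carton between 0.08 and 0.182 m and x of case2_mid in the frame of carton between -0.012 and 0.012 m and y of case2_mid in the frame of carton between -0.012 and 0.012 m and z of case2_mid in the frame of carton between 0.08 and 0.182 m and x of case3_mid in the frame of carton between -0.012 and 0.012 m and y of case3_mid in the frame of carton between -0.012 and 0.012 m and z of case3_mid in the frame of carton between 0.08 and 0.182 m and value of joint each of finger0, finger1, finger2, finger3 below 0.1 rad and angle between carton's own z axis and vertical below 0.08 rad); the robot touches nothing.
It fails at once if a case is dragged out of its nest while its finger is still down over it (below about 0.5 rad) ((horizontal distance between case0_mid and nest0 below 0.015 m and z of case0_mid in the frame of nest0 between 0.005 and 0.018 m and x of bar0 in the frame of case0_mid below 0.03 m) or (horizontal distance between case1_mid and nest1 below 0.015 m and z of case1_mid in the frame of nest1 between 0.005 and 0.018 m and x of bar1 in the frame of case1_mid below 0.03 m) or (horizontal distance between case2_mid and nest2 below 0.015 m and z of case2_mid in the frame of nest2 between 0.005 and 0.018 m and x of bar2 in the frame of case2_mid below 0.03 m) or (horizontal distance between case3_mid and nest3 below 0.015 m and z of case3_mid in the frame of nest3 between 0.005 and 0.018 m and x of bar3 in the frame of case3_mid below 0.03 m)).
It fails at once if the black_tape is pushed more than 40 mm (distance of black_tape from where it was at the start of the episode above 0.04 m).
It fails at once if the loose_bearing is pushed more than 40 mm (distance of loose_bearing from where it was at the start of the episode above 0.04 m).
It fails at once if the mug is pushed more than 40 mm (distance of mug from where it was at the start of the episode above 0.04 m).
Of case0, case1, case2, case3 only 3 to 4 are there at a start; the rules pass over those that are not, and their reading is None.
At some moment in a run one of carton may be knocked a few centimetres aside while the robot is not near it.
Once in a run the grip may slacken for a moment while it holds something.
It also fails if it takes over 210 s, if anything falls off the work surface, if the arm or the gripper's body presses on something with over 40 N, if the wrist force passes 120 N, or if a joint passes its speed limit or range.

ROBOT

A 6-joint arm with a two-finger parallel gripper is mounted at the origin on a cart in front of the work surface, level with it; the furniture and walls round the work are solid. World frame = base frame: x ahead of the robot, y to its left, z up, the work surface at z = 0. Lengths are in m, angles in degrees, forces in N, time in s.
With the tool pointing down it reaches from about 0.375 to 0.9 m from the base axis. Payload 3.1 kg.
Tool frame: the origin (TCP) lies on the centre line of the jaws, within the pads' length; the fingertips stand 14 mm ahead of it and the grasp point (between the pads) lies 5 mm behind it (bot.tips_ahead is the distance from the TCP to the fingertips, in m); z points along the fingers, y is the line along which they close (so a half turn about z gives the same grasp; the last joint's range is limited). The gripper opens to 87 mm and grips with 3 to 60 N. Pads are 19 mm wide; open, the fingers measure 117 mm over their backs; the gripper's body (75 mm by 190 mm) begins 51 mm behind the grasp point.
Start: joints at [59.559, 30.224, 82.088, -0, 67.689, -10.227], TCP at [0.216, 0.586, 0.237] pointing down, gripper open.
Joint ranges: [-176.69, 176.69], [-43.24, 126.21], [12.49, 139.97], [-82, 262], [0, 151.66], [-163.58, 163.58]. Speed limits (degrees/s): [159.86, 159.86, 180, 180, 180, 180].

INTERFACE

Orientations are given as a 3x3 rotation matrix whose columns are the frame's x, y, z axes.
In Python, from rig import bot gives the robot as it stands.
- The arm moves only by the tool play_rows, never from a script. Its argument "moves" is a list that holds one entry, the list of rows, each a list of 6 numbers: the shift along the tool's x, y, z in mm, then the turn, a rotation vector about the tool's x, y, z in rad. A call has 1 to 5 rows; each row shifts and turns the commanded pose from where the row before left it, along the tool's axes as they then stand; what a row does not reach is not made up. A row lasts 1/10 s, in which the tool goes at most 50 mm and 8.59 degrees, less where a joint would pass 70% of its speed; a pose out of reach is approached as far as the arm can. A call with a gripper value outside its range is refused whole. "fingers" is the opening, from -1 (shut) to 1 (fully open), set as the call begins (left out, the last holds). The fingers move at their own pace and stop on an object; the grip force is fixed at half the most. Time passes only in rows, so rows that do not move let the fingers close. It gives the time, the measured TCP pose, the force, the opening and the grip force at its end, in the units of the state.
- bot.read_state(): the state, without advancing time (a new reading comes with each control period).
- bot.capture(name): name is "scene" or "side" or "wrist"; returns a dict with "image" (400x640x3 uint8, blue, green, red), "fx", "fy", "cx", "cy" (pixels), "R" (3x3) and "t" (3): a world point X has camera coordinates R X + t. Camera axes: x right, y down, z forward; pixel columns grow to the right and rows downward; lengths in m; the calibration is good to about 2 mm. A picture is of the moment at which its call begins. There is no depth.
- bot.hand_in(): hands the job in; it is judged then, once.
Trained networks look in a picture, given as the dict that the camera call returned (one of the last four; its "shot" number tells which), for a name from the list of things; names that differ only in an ending like _2 or _b are one class to them, and where a whole thing is asked for, a point or a joint stands for the part that bears it (a point fixed in the world has none). Each returns a list of dicts, best first, with "confidence" (0 to 1); they miss things now and then, are a little off and sometimes report something else, mostly with a low value. They report only what shows in the picture. A call takes as long as a camera call. They do not tell look-alikes from the thing itself.
- bot.search_frame(picture, query): "centre" ([column, row] in pixels, amid what is visible of it).
- bot.silhouettes(picture, query): "pixels" (400x640 bool, what is visible of it) and "centre" ([column, row] in pixels, amid what is visible of it).
- bot.pinpoint(picture, query): "centre" ([column, row] in pixels: a listed point, or the origin of a listed thing).
The state is a dict: "time_s": time; "joint_positions": joint angles; "qvel": joint speeds; "tau": joint torques, N m; "position": TCP position; "tcp_rot": TCP orientation; "force": force on the tool from outside, world axes, zero at the start; "moment": the same for the moment, N m; "opening": opening from 0.0 (shut) to 1.0 (fully open); "grasp_force": force on a finger pad.
Only numpy, scipy, OpenCV 4.12 (cv2) and the standard library are available. Lean on these libraries where they do the work, as an engineer would, in place of code of your own. Each camera call takes 0.05 s, during which the arm holds its last target. There are 200 camera calls.

## Working session

There is one attempt and no reset: what is moved stays moved. The work goes in short steps, Python scripts to look and compute and a tool call to move; the robot and the scene stay as the last step left them, time stands still between calls to the robot, and variables do not carry over. Pictures are saved under pics/ and viewed, at most 14 in all, crops included, and the job is handed in when it is done.

Besides the shell and the picture viewer there is one more tool, called after ">>>" in YAML: its name, and indented under it one key for each argument. play_rows: Moves the arm, as the interface text tells. Its arguments: {"type":"object","properties":{"moves":{"type":"array","items":{"type":"array","items":{"type":"array","items":{"type":"number"}}}},"fingers":{"type":"number"}},"required":["moves"]}

```bash
mkdir -p pics; ls
cat > h.py <<'E'
import numpy as np, cv2
from rig import bot
def ray(c,px):
    d=np.array([(px[0]-c["cx"])/c["fx"],(px[1]-c["cy"])/c["fy"],1.0]);R=np.array(c["R"])
    return -R.T@np.array(c["t"]), R.T@d
def atz(c,px,z):
    o,d=ray(c,px); return o+d*(z-o[2])/d[2]
def tri(cs,ps):
    A=np.zeros((3,3));b=np.zeros(3)
    for c,p in zip(cs,ps):
        o,d=ray(c,p);d/=np.linalg.norm(d);M=np.eye(3)-np.outer(d,d);A+=M;b+=M@o
    return np.linalg.solve(A,b)
def proj(c,X):
    v=np.array(c["R"])@np.array(X)+np.array(c["t"]);return [round(c["cx"]+c["fx"]*v[0]/v[2],1),round(c["cy"]+c["fy"]*v[1]/v[2],1)]
E
python3 - <<'E'
from h import *
np.set_printoptions(precision=4,suppress=True)
s=bot.read_state();print(s["position"],s["tcp_rot"],s["opening"],s["time_s"])
cs={n:bot.capture(n) for n in("scene","side")}
for n,c in cs.items():
    cv2.imwrite(f"pics/{n}0.png",c["image"]); print(n,-np.array(c["R"]).T@c["t"])
zs={"jig":0,"carton":0,"mug":0,"black_tape":0,"loose_bearing":0}
for i in range(4): zs[f"nest{i}"]=.037; zs[f"case{i}_mid"]=.037; zs[f"bar{i}"]=.094
for q,z in zs.items():
    for n,c in cs.items():
        print(q,n,[(np.round(d["centre"]).tolist(),round(d["confidence"],2),atz(c,d["centre"],z)) for d in bot.pinpoint(c,q)[:5]])
E
```

```text
pics
[0.2156 0.5859 0.2356] [[-0.9384  0.3455 -0.0011]
 [ 0.3455  0.9384 -0.0019]
 [ 0.0004 -0.0021 -1.    ]] 1.0005527132187864 0.0
scene [0.1865 0.4451 0.9664]
side [-0.0027 -1.2747  0.9059]
jig scene [([330.0, 246.0], 0.57, array([ 0.4647, -0.0645,  0.    ]))]
jig side [([287.0, 216.0], 0.69, array([ 0.4691, -0.0682,  0.    ]))]
carton scene [([355.0, 192.0], 0.69, array([ 0.5105, -0.2923,  0.    ])), ([376.0, 164.0], 0.57, array([ 0.5153, -0.4527,  0.    ])), ([312.0, 270.0], 0.35, array([0.4635, 0.0329, 0.    ]))]
carton side [([352.0, 278.0], 0.8, array([ 0.5195, -0.4398,  0.    ]))]
mug scene [([322.0, 164.0], 0.91, array([ 0.6792, -0.3391,  0.    ]))]
mug side [([380.0, 248.0], 0.67, array([ 0.6712, -0.3553,  0.    ])), ([281.0, 202.0], 0.33, array([0.4814, 0.0242, 0.    ]))]
black_tape scene [([243.0, 322.0], 0.38, array([0.5262, 0.2641, 0.    ]))]
black_tape side [([268.0, 174.0], 0.66, array([0.5142, 0.2422, 0.    ]))]
loose_bearing scene [([200.0, 323.0], 0.5, array([0.6177, 0.3309, 0.    ]))]
loose_bearing side [([286.0, 160.0], 0.6, array([0.6227, 0.3253, 0.    ]))]
nes
[... 4366 characters left out ...]
([ 0.4777, -0.2159,  0.037 ])), ([382.0, 309.0], 0.81, array([ 0.5128, -0.6076,  0.037 ])), ([274.0, 191.0], 0.5, array([0.4675, 0.0517, 0.037 ])), ([267.0, 190.0], 0.39, array([0.4462, 0.0677, 0.037 ]))]
bar3 scene [([325.0, 232.0], 0.69, array([ 0.4741, -0.0439,  0.094 ])), ([351.0, 191.0], 0.65, array([ 0.4919, -0.2168,  0.094 ])), ([307.0, 259.0], 0.54, array([0.4659, 0.0558, 0.094 ])), ([340.0, 213.0], 0.5, array([ 0.4751, -0.1251,  0.094 ]))]
bar3 side [([270.0, 173.0], 0.61, array([0.4703, 0.0909, 0.094 ])), ([309.0, 214.0], 0.55, array([ 0.4861, -0.2095,  0.094 ])), ([295.0, 204.0], 0.45, array([ 0.4703, -0.1386,  0.094 ])), ([284.0, 190.0], 0.42, array([ 0.468 , -0.0433,  0.094 ]))]
```

View pics/scene0.png

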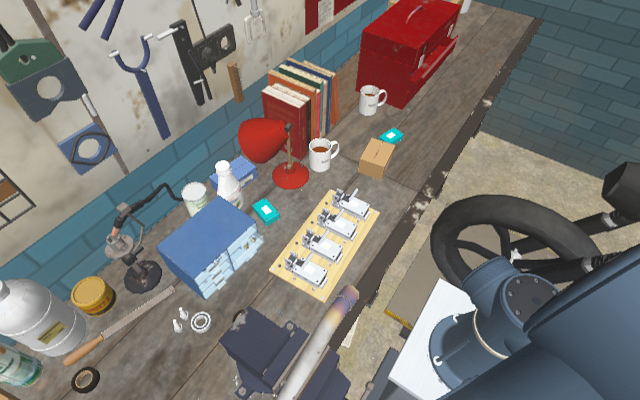

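View pics/side0.png

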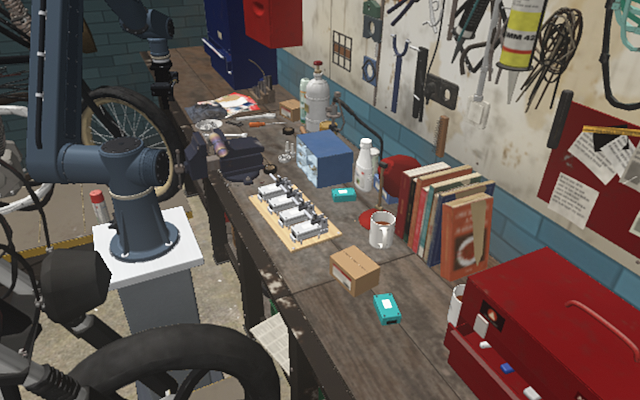

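Four cases lie in the jig, around (310,270), (322,246), (338,228) and (352,206) in the scene view, with all fingers down. The carton is near (376,157), and the turquoise decoys are at (392,135) and (265,210). Next I'll move above the jig for a wrist look.

```bash
cat >> h.py <<'E'
from scipy.spatial.transform import Rotation as Ro
def down(yaw):  # yaw (deg) of tool y axis in world, tool z down
    a=np.radians(yaw);y=np.array([np.cos(a),np.sin(a),0]);z=np.array([0,0,-1.]);return np.column_stack([np.cross(y,z),y,z])
def plan(*wps,step=45,p0=None,R0=None):
    """wps: (x,y,z,yaw) ; prints rows"""
    s=bot.read_state();p=np.array(s["position"]) if p0 is None else p0;R=np.array(s["tcp_rot"]) if R0 is None else R0
    out=[]
    for x,y,z,yaw in wps:
        q=np.array([x,y,z]);Q=down(yaw)
        n=max(1,int(np.ceil(max(np.linalg.norm(q-p)*1000/step,np.degrees(np.linalg.norm(Ro.from_matrix(R.T@Q).as_rotvec()))/8.2))))
        rv=Ro.from_matrix(R.T@Q).as_rotvec()
        for k in range(n):
            Rk=R@Ro.from_rotvec(rv*k/n).as_matrix()
            d=Rk.T@(q-p)/n*1000
            out.append([round(v) for v in d]+[round(v,3) for v in rv/n])
        out.append("--"); p,R=q,Q
    for o in out: print(str(o).replace(" ",""))
E
python3 - <<'E'
from h import *
plan((.25,.5,.36,80),(.43,-.075,.36,94))
E
```

```text
[-15,-17,-31,np.float64(-0.0),np.float64(-0.0),np.float64(-0.045)]
[-15,-18,-31,np.float64(-0.0),np.float64(-0.0),np.float64(-0.045)]
[-14,-19,-31,np.float64(-0.0),np.float64(-0.0),np.float64(-0.045)]
[-13,-19,-31,np.float64(-0.0),np.float64(-0.0),np.float64(-0.045)]
--
[-20,-38,0,np.float64(0.0),np.float64(0.0),np.float64(-0.017)]
[-19,-39,0,np.float64(0.0),np.float64(0.0),np.float64(-0.017)]
[-18,-39,0,np.float64(0.0),np.float64(0.0),np.float64(-0.017)]
[-18,-39,0,np.float64(0.0),np.float64(0.0),np.float64(-0.017)]
[-17,-40,0,np.float64(0.0),np.float64(0.0),np.float64(-0.017)]
[-16,-40,0,np.float64(0.0),np.float64(0.0),np.float64(-0.017)]
[-16,-40,0,np.float64(0.0),np.float64(0.0),np.float64(-0.017)]
[-15,-40,0,np.float64(0.0),np.float64(0.0),np.float64(-0.017)]
[-14,-41,0,np.float64(0.0),np.float64(0.0),np.float64(-0.017)]
[-14,-41,0,np.float64(0.0),np.float64(0.0),np.float64(-0.017)]
[-13,-41,0,np.float64(0.0),np.float64(0.0),np.float64(-0.017)]
[-12,-41,0,np.float64(0.0),np.float64(0.0),np.float64(-0.017)]
[-11,-41,0,np.float64(0.0),np.float64(0.0),np.float64(-0.017)]
[-11,-42,0,np.float64(0.0),np.float64(0.0),np.float64(-0.017)]
--
```

>>> play_rows:
  moves:
    - [[-15,-17,-31,0,0,-0.045],[-15,-18,-31,0,0,-0.045],[-14,-19,-31,0,0,-0.045],[-13,-19,-31,0,0,-0.045],[-20,-38,0,0,0,-0.017]]

```text
time_s: 2.3
position: [0.2653, 0.4619, 0.3655]
tcp_rot: [[-0.988, 0.152, 0.008], [0.152, 0.988, 0.009], [-0.006, 0.01, -1.0]]
force: [1.0, -0.6, 0.3]
opening: 0.998
grasp_force: 0.0
```

>>> play_rows:
  moves:
    - [[-19,-39,0,0,0,-0.017],[-18,-39,0,0,0,-0.017],[-18,-39,0,0,0,-0.017],[-17,-40,0,0,0,-0.017],[-16,-40,0,0,0,-0.017]]

```text
time_s: 2.8
position: [0.3269, 0.2516, 0.3608]
tcp_rot: [[-0.998, 0.069, 0.001], [0.069, 0.998, 0.0], [-0.001, 0.0, -1.0]]
force: [1.7, 0.3, 0.8]
opening: 0.995
grasp_force: 0.0
```

>>> play_rows:
  moves:
    - [[-16,-40,0,0,0,-0.017],[-15,-40,0,0,0,-0.017],[-14,-41,0,0,0,-0.017],[-14,-41,0,0,0,-0.017],[-13,-41,0,0,0,-0.017]]

```text
time_s: 3.3
position: [0.3914, 0.0459, 0.3609]
tcp_rot: [[-1.0, -0.015, 0.001], [-0.015, 1.0, -0.0], [-0.001, -0.0, -1.0]]
force: [0.7, 0.1, 0.6]
opening: 1.005
grasp_force: 0.0
```

>>> play_rows:
  moves:
    - [[-12,-41,0,0,0,-0.017],[-11,-41,0,0,0,-0.017],[-11,-42,0,0,0,-0.017],[0,0,0,0,0,0],[0,0,0,0,0,0]]

```text
time_s: 3.8
position: [0.429, -0.076, 0.3604]
tcp_rot: [[-0.998, -0.063, -0.001], [-0.063, 0.998, 0.001], [0.001, 0.001, -1.0]]
force: [-0.4, 0.4, -0.3]
opening: 1.002
grasp_force: 0.0
```

Run:
```python
from h import *
np.set_printoptions(precision=4,suppress=True)
s=bot.read_state();print(s["position"],s["tcp_rot"],s["time_s"])
c=bot.capture("wrist");cv2.imwrite("pics/w1.png",c["image"]);print(-np.array(c["R"]).T@c["t"],np.array(c["R"]),c["fx"])
for q,z in(("nest0",.037),("case0_mid",.037),("bar0",.094),("jig",0)):
    for d in bot.pinpoint(c,q)[:5]: print(q,np.round(d["centre"]),round(d["confidence"],2),atz(c,d["centre"],z))
```

```text
[ 0.429  -0.076   0.3604] [[-0.998  -0.0625 -0.0007]
 [-0.0625  0.998   0.0008]
 [ 0.0006  0.0008 -1.    ]] 3.8
[ 0.3471 -0.0808  0.5082] [[-0.0623  0.9981  0.0006]
 [ 0.9532  0.0593  0.2963]
 [ 0.2957  0.019  -0.9551]] 275.7751507431144
case0_mid [393. 192.] 0.71 [0.4636 0.0616 0.037 ]
bar0 [399. 202.] 0.96 [0.4656 0.0562 0.094 ]
bar0 [286. 205.] 0.91 [ 0.481  -0.1203  0.094 ]
bar0 [230. 203.] 0.7 [ 0.4837 -0.2092  0.094 ]
bar0 [344. 200.] 0.59 [ 0.4668 -0.0298  0.094 ]
jig [318. 185.] 0.74 [ 0.4683 -0.0716  0.    ]
```

View pics/w1.png

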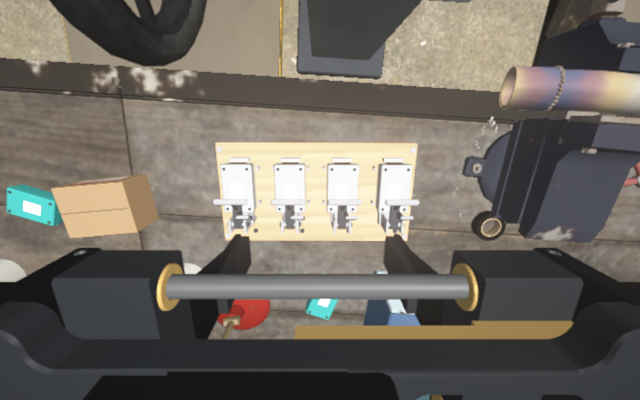

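The wrist view shows the four cases with the bars crossing them at about (232,203), (288,205), (344,203) and (400,203), and the carton at about (105,207). I'll rectify the view for exact poses.

```bash
cat >> h.py <<'E'
def rect(c,z,x0,x1,y0,y1,s=2000):
    """top-down picture at height z: col=(y1-y)*s, row=(x1-x)*s"""
    W=np.float32([[x1,y1],[x1,y0],[x0,y0],[x0,y1]])
    src=np.float32([proj(c,[a,b,z]) for a,b in W]);dst=np.float32([[(y1-b)*s,(x1-a)*s] for a,b in W])
    return cv2.warpPerspective(c["image"],cv2.getPerspectiveTransform(src,dst),(int(round((y1-y0)*s)),int(round((x1-x0)*s))),flags=cv2.INTER_CUBIC)
E
python3 - <<'E'
from h import *
c=bot.capture("wrist")
im=rect(c,.052,.38,.60,-.27,.12,1500)
cv2.imwrite("pics/r1.png",im)
im=rect(c,.012,.36,.60,-.27,.13,1000)
h=cv2.cvtColor(im,cv2.COLOR_BGR2HSV);m=cv2.inRange(h,(14,50,130),(32,190,255))
m=cv2.morphologyEx(m,cv2.MORPH_OPEN,np.ones((3,3)))
cn=max(cv2.findContours(m,0,2)[0],key=cv2.contourArea);r=cv2.minAreaRect(cn);print(r,"center world",.60-r[0][1]/1000,.13-r[0][0]/1000)
E
```

```text
((209.6125030517578, 64.25252532958984), (88.0887222290039, 343.2587890625), 86.99848175048828) center world 0.5357474746704102 -0.07961250305175782
```

View pics/r1.png

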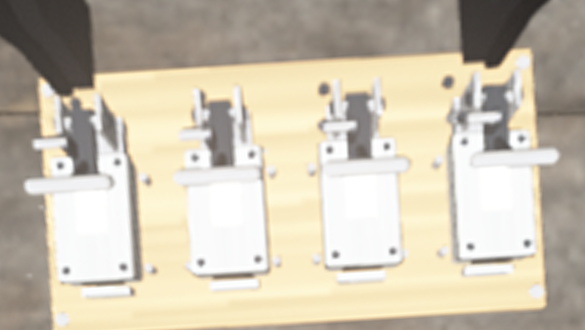

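Jig pose estimate: origin about (0.465, −0.075), yaw about 3.5°. With the jaws closed I'll push each bar from the front along its arc, starting at finger 0.

```bash
cat >> h.py <<'E'
JX,JY,JYAW=.465,-.075,3.5
def J(a,b):
    t=np.radians(JYAW);return JX+a*np.cos(t)-b*np.sin(t),JY+a*np.sin(t)+b*np.cos(t)
E
python3 - <<'E'
from h import *
plan((*J(-.016,.135),.17,93.5),(*J(-.016,.135),.096,93.5))
E
```

```text
[-3,22,32,np.float64(-0.0),np.float64(0.0),np.float64(0.001)]
[-3,22,32,np.float64(-0.0),np.float64(0.0),np.float64(0.001)]
[-3,22,32,np.float64(-0.0),np.float64(0.0),np.float64(0.001)]
[-3,22,32,np.float64(-0.0),np.float64(0.0),np.float64(0.001)]
[-3,22,32,np.float64(-0.0),np.float64(0.0),np.float64(0.001)]
[-3,22,32,np.float64(-0.0),np.float64(0.0),np.float64(0.001)]
--
[0,0,37,np.float64(0.0),np.float64(0.0),np.float64(0.0)]
[0,0,37,np.float64(0.0),np.float64(0.0),np.float64(0.0)]
--
```

>>> play_rows:
  moves:
    - [[-3,22,32,0,0,0.001],[-3,22,32,0,0,0.001],[-3,22,32,0,0,0.001],[-3,22,32,0,0,0],[-3,22,32,0,0,0]]
  fingers: -1

```text
time_s: 4.6
position: [0.4371, 0.037, 0.1999]
tcp_rot: [[-0.998, -0.063, 0.002], [-0.063, 0.998, -0.0], [-0.001, -0.0, -1.0]]
force: [0.3, 0.5, -1.1]
opening: 0.628
grasp_force: 0.0
```

>>> play_rows:
  moves:
    - [[-3,22,32,0,0,0],[0,0,37,0,0,0],[0,0,37,0,0,0],[0,0,0,0,0,0],[0,0,0,0,0,0]]

```text
time_s: 5.1
position: [0.4385, 0.058, 0.0947]
tcp_rot: [[-0.998, -0.063, -0.001], [-0.063, 0.998, 0.0], [0.001, 0.0, -1.0]]
force: [0.4, -0.5, -0.3]
opening: 0.17
grasp_force: 0.0
```

>>> play_rows:
  moves:
    - [[-10,0,0,0,0,0],[-8,0,-9,0,0,0],[-9,0,-7,0,0,0],[-11,0,-6,0,0,0],[-12,0,-3,0,0,0]]

```text
time_s: 5.6
position: [0.4889, 0.0607, 0.1226]
tcp_rot: [[-0.998, -0.062, 0.002], [-0.062, 0.998, -0.0], [-0.002, -0.0, -1.0]]
force: [-2.4, 0.1, 0.7]
opening: 0.005
grasp_force: 0.8
```

>>> play_rows:
  moves:
    - [[-12,0,-1,0,0,0],[-8,0,0,0,0,0],[0,0,0,0,0,0],[0,0,-30,0,0,0],[0,0,0,0,0,0]]

```text
time_s: 6.1
position: [0.5105, 0.0618, 0.1536]
tcp_rot: [[-0.998, -0.062, 0.006], [-0.062, 0.998, -0.001], [-0.006, -0.001, -1.0]]
force: [1.4, 0.5, 0.1]
opening: 0.006
grasp_force: 0.0
```

Run:
```python
from h import *
c=bot.capture("side")
cv2.imwrite("pics/s2.png",cv2.resize(c["image"][130:280,200:360],None,fx=4,fy=4,interpolation=2))
```

```text
(no output)
```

View pics/s2.png

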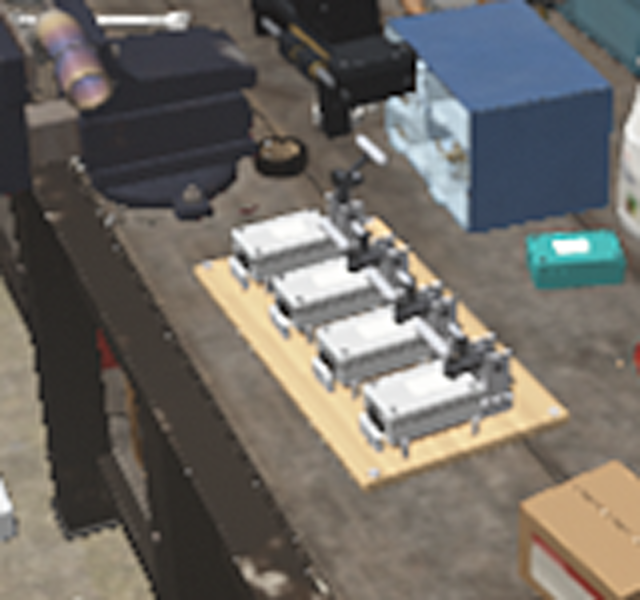

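Finger 0 is up, with its bar standing at about (370,150) in the crop. I'll repeat for fingers 1 to 3.

>>> play_rows:
  moves:
    - [[23,-30,0,0,0,0],[23,-30,0,0,0,0],[24,-30,0,0,0,0],[0,0,28,0,0,0],[0,0,28,0,0,0]]

```text
time_s: 6.65
position: [0.444, -0.0334, 0.0944]
tcp_rot: [[-0.998, -0.059, 0.002], [-0.059, 0.998, -0.001], [-0.002, -0.001, -1.0]]
force: [0.4, 0.1, -0.3]
opening: 0.005
grasp_force: 0.0
```

>>> play_rows:
  moves:
    - [[0,0,0,0,0,0],[-10,0,0,0,0,0],[-8,0,-9,0,0,0],[-9,0,-7,0,0,0],[-11,0,-6,0,0,0]]

```text
time_s: 7.15
position: [0.4802, -0.0291, 0.1179]
tcp_rot: [[-0.998, -0.064, -0.005], [-0.064, 0.998, 0.0], [0.005, 0.001, -1.0]]
force: [-4.5, -0.8, 2.3]
opening: 0.005
grasp_force: 2.0
```

>>> play_rows:
  moves:
    - [[-12,0,-3,0,0,0],[-12,0,-1,0,0,0],[-8,0,0,0,0,0],[0,0,0,0,0,0],[0,0,-30,0,0,0]]

```text
time_s: 7.65
position: [0.5118, -0.027, 0.1484]
tcp_rot: [[-0.998, -0.063, -0.008], [-0.063, 0.998, 0.002], [0.008, 0.003, -1.0]]
force: [-0.3, -0.5, -0.2]
opening: 0.008
grasp_force: 0.0
```

>>> play_rows:
  moves:
    - [[23,-30,0,0,0,0],[23,-30,0,0,0,0],[24,-30,0,0,0,0],[0,0,28,0,0,0],[0,0,28,0,0,0]]

```text
time_s: 8.15
position: [0.45, -0.1235, 0.0951]
tcp_rot: [[-0.998, -0.06, 0.003], [-0.06, 0.998, -0.002], [-0.003, -0.002, -1.0]]
force: [0.1, 0.4, 0.4]
opening: 0.002
grasp_force: 0.0
```

>>> play_rows:
  moves:
    - [[0,0,0,0,0,0],[-10,0,0,0,0,0],[-8,0,-9,0,0,0],[-9,0,-7,0,0,0],[-11,0,-6,0,0,0]]

```text
time_s: 8.65
position: [0.4866, -0.1188, 0.1183]
tcp_rot: [[-0.998, -0.064, -0.004], [-0.064, 0.998, 0.0], [0.004, 0.001, -1.0]]
force: [-3.8, 0.6, 1.9]
opening: 0.004
grasp_force: 1.8
```

>>> play_rows:
  moves:
    - [[-12,0,-3,0,0,0],[-12,0,-1,0,0,0],[-8,0,0,0,0,0],[0,0,0,0,0,0],[0,0,-30,0,0,0]]

```text
time_s: 9.15
position: [0.5175, -0.1164, 0.1478]
tcp_rot: [[-0.998, -0.063, -0.008], [-0.063, 0.998, 0.004], [0.008, 0.004, -1.0]]
force: [-0.7, 0.4, -0.1]
opening: 0.004
grasp_force: 0.0
```

>>> play_rows:
  moves:
    - [[23,-30,0,0,0,0],[23,-30,0,0,0,0],[24,-30,0,0,0,0],[0,0,28,0,0,0],[0,0,28,0,0,0]]

```text
time_s: 9.65
position: [0.4554, -0.2136, 0.0947]
tcp_rot: [[-0.998, -0.059, 0.002], [-0.059, 0.998, -0.002], [-0.002, -0.002, -1.0]]
force: [1.0, 0.2, 0.4]
opening: -0.002
grasp_force: 0.0
```

>>> play_rows:
  moves:
    - [[0,0,0,0,0,0],[-10,0,0,0,0,0],[-8,0,-9,0,0,0],[-9,0,-7,0,0,0],[-11,0,-6,0,0,0]]

```text
time_s: 10.15
position: [0.4929, -0.2089, 0.1184]
tcp_rot: [[-0.998, -0.064, -0.002], [-0.064, 0.998, 0.0], [0.002, 0.0, -1.0]]
force: [-3.4, 0.1, 2.2]
opening: 0.006
grasp_force: 1.7
```

>>> play_rows:
  moves:
    - [[-12,0,-3,0,0,0],[-12,0,-1,0,0,0],[-8,0,0,0,0,0],[0,0,0,0,0,0],[0,0,-30,0,0,0]]

```text
time_s: 10.65
position: [0.5232, -0.2058, 0.1472]
tcp_rot: [[-0.998, -0.063, -0.008], [-0.063, 0.998, 0.005], [0.007, 0.006, -1.0]]
force: [-0.9, -1.1, -0.0]
opening: 0.004
grasp_force: 0.0
```

Run:
```python
from h import *
plan((.42,-.24,.28,93.5))
```

```text
[27,-7,-33,np.float64(0.001),np.float64(-0.002),np.float64(0.0)]
[26,-7,-33,np.float64(0.001),np.float64(-0.002),np.float64(0.0)]
[26,-7,-33,np.float64(0.001),np.float64(-0.002),np.float64(0.0)]
[26,-7,-33,np.float64(0.001),np.float64(-0.002),np.float64(0.0)]
--
```

>>> play_rows:
  moves:
    - [[27,2,-36,0,0,0],[26,2,-36,0,0,0],[26,2,-36,0,0,0],[26,2,-36,0,0,0],[0,0,0,0,0,0]]
  fingers: 1

```text
time_s: 11.15
position: [0.4194, -0.2069, 0.2986]
tcp_rot: [[-0.998, -0.061, 0.005], [-0.061, 0.998, -0.005], [-0.005, -0.005, -1.0]]
force: [1.7, -0.3, -0.1]
opening: 0.379
grasp_force: 0.0
```

>>> play_rows:
  moves:
    - [[0,0,0,0,0,0],[0,0,0,0,0,0]]

```text
time_s: 11.35
position: [0.42, -0.2058, 0.2934]
tcp_rot: [[-0.998, -0.062, -0.001], [-0.062, 0.998, 0.001], [0.001, 0.001, -1.0]]
force: [0.7, -0.7, 0.3]
opening: 0.563
grasp_force: 0.0
```

Run:
```python
from h import *
np.set_printoptions(precision=4,suppress=True)
c=bot.capture("wrist");cv2.imwrite("pics/w2.png",c["image"]);print(-np.array(c["R"]).T@c["t"],bot.read_state()["position"])
for q,z in(("case0_mid",.037),("nest0",.037),("bar0",.112),("carton",0)):
    for d in bot.pinpoint(c,q)[:5]: print(q,np.round(d["centre"]),round(d["confidence"],2),atz(c,d["centre"],z))
cv2.imwrite("pics/r2.png",rect(c,.052,.38,.62,-.27,.12,2000))
```

```text
[ 0.3382 -0.2107  0.4413] [ 0.42   -0.2057  0.2931]
case0_mid [485. 208.] 0.6 [0.4546 0.0576 0.037 ]
bar0 [394. 202.] 0.45 [ 0.4332 -0.1085  0.112 ]
carton [178. 217.] 0.97 [ 0.5132 -0.4364  0.    ]
```

View pics/w2.png

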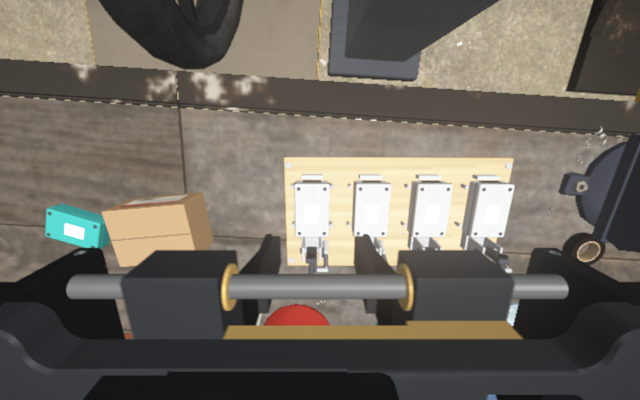

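View pics/r2.png

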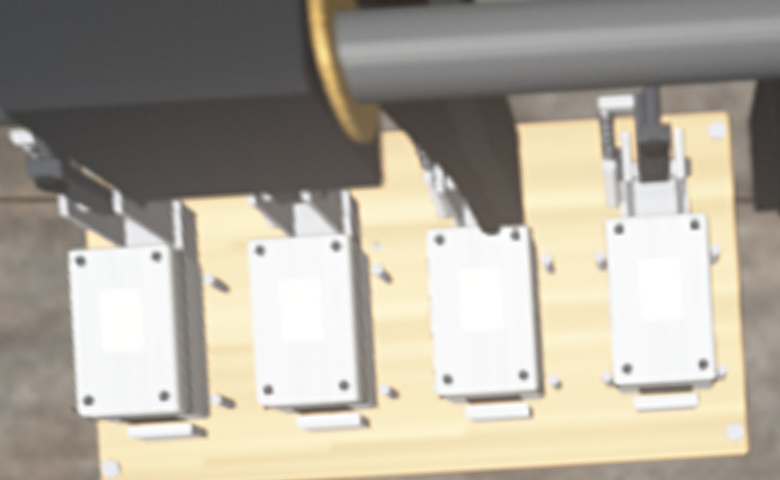

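All four fingers are up. The case centres by their screws are (0.456,0.059), (0.461,−0.031), (0.4665,−0.121) and (0.472,−0.2105), which fits the 90 mm pitch. Next is the grasp of case 3, plus a carton measurement from the same picture.

```bash
sed -i 's/^JX,JY.*/JX,JY,JYAW=.464,-.0758,3.4/' h.py
python3 - <<'E'
from h import *
c=bot.capture("wrist")
im=rect(c,.07,.42,.60,-.56,-.34,2500);cv2.imwrite("pics/c1.png",im)
plan((*J(0,-.135),.14,93.4),(*J(0,-.135),.038,93.4))
E
```

```text
[-13,-2,38,np.float64(0.0),np.float64(-0.0),np.float64(0.001)]
[-13,-2,38,np.float64(0.0),np.float64(-0.0),np.float64(0.001)]
[-13,-2,38,np.float64(0.0),np.float64(-0.0),np.float64(0.001)]
[-13,-2,38,np.float64(0.0),np.float64(-0.0),np.float64(0.001)]
--
[0,0,34,np.float64(0.0),np.float64(0.0),np.float64(0.0)]
[0,0,34,np.float64(0.0),np.float64(0.0),np.float64(0.0)]
[0,0,34,np.float64(0.0),np.float64(0.0),np.float64(0.0)]
--
```

View pics/c1.png

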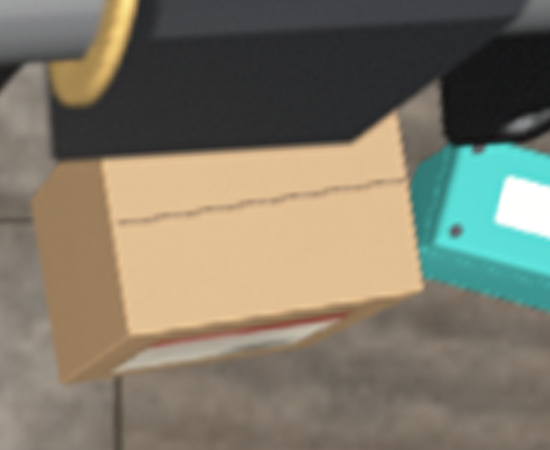

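The carton top has its centre at about (0.5195, −0.444) and yaw about 9°; the front edge measures 118 mm, which fits 120. I'll take reference pictures of the carton so I can tell if it gets knocked, then grasp case 3.

```bash
cat >> h.py <<'E'
BOX={"scene":(135,185,352,402),"side":(240,300,325,390)}
def cref():
    for n,(a,b,l,r) in BOX.items(): cv2.imwrite(f"ref_{n}.png",bot.capture(n)["image"][a:b,l:r])
def cchk():
    for n,(a,b,l,r) in BOX.items():
        d=cv2.absdiff(cv2.imread(f"ref_{n}.png"),bot.capture(n)["image"][a:b,l:r]).max(2); print(n,"changed px",int((d>40).sum()))
E
python3 - <<'E'
from h import *
cref();cchk()
plan((*J(0,-.135),.14,93.4),(*J(0,-.135),.044,93.4))
E
```

```text
scene changed px 76
side changed px 0
[-13,-2,39,np.float64(0.0),np.float64(-0.0),np.float64(0.001)]
[-13,-2,39,np.float64(0.0),np.float64(-0.0),np.float64(0.001)]
[-13,-2,39,np.float64(0.0),np.float64(-0.0),np.float64(0.001)]
[-13,-2,39,np.float64(0.0),np.float64(-0.0),np.float64(0.001)]
--
[0,0,32,np.float64(0.0),np.float64(0.0),np.float64(0.0)]
[0,0,32,np.float64(0.0),np.float64(0.0),np.float64(0.0)]
[0,0,32,np.float64(0.0),np.float64(0.0),np.float64(0.0)]
--
```

>>> play_rows:
  moves:
    - [[-13,-2,38,0,0,0.001],[-13,-2,38,0,0,0.001],[-13,-2,38,0,0,0],[-13,-2,39,0,0,0],[0,0,0,0,0,0]]
  fingers: 0.66

```text
time_s: 12.35
position: [0.471, -0.2094, 0.1365]
tcp_rot: [[-0.998, -0.061, -0.008], [-0.061, 0.998, 0.006], [0.008, 0.007, -1.0]]
force: [-0.4, -0.0, -0.5]
opening: 0.833
grasp_force: 0.0
```

>>> play_rows:
  moves:
    - [[0,0,32,0,0,0],[0,0,32,0,0,0],[0,0,32,0,0,0],[0,0,0,0,0,0],[0,0,0,0,0,0]]

```text
time_s: 12.85
position: [0.4728, -0.2113, 0.047]
tcp_rot: [[-0.998, -0.06, 0.001], [-0.06, 0.998, -0.001], [-0.001, -0.001, -1.0]]
force: [-0.6, 0.2, 0.7]
opening: 0.83
grasp_force: 0.0
```

>>> play_rows:
  moves:
    - [[0,0,0,0,0,0],[0,0,0,0,0,0],[0,0,0,0,0,0],[0,0,0,0,0,0]]
  fingers: -1

```text
time_s: 13.25
position: [0.473, -0.2112, 0.0468]
tcp_rot: [[-0.998, -0.06, 0.002], [-0.06, 0.998, -0.001], [-0.002, -0.001, -1.0]]
force: [0.2, 0.8, 7.4]
opening: 0.598
grasp_force: 30.0
```

```bash
cat >> h.py <<'E'
CX,CY,CYAW=.5195,-.444,9.
E
python3 - <<'E'
from h import *
p=bot.read_state()["position"]
plan((p[0],p[1],.15,93.4),(CX,CY,.15,9))
E
```

```text
[0,0,-34,np.float64(-0.0),np.float64(0.001),np.float64(0.0)]
[0,0,-34,np.float64(-0.0),np.float64(0.001),np.float64(0.0)]
[0,0,-34,np.float64(-0.0),np.float64(0.001),np.float64(0.0)]
--
[-3,-21,0,np.float64(0.0),np.float64(0.0),np.float64(0.134)]
[-6,-21,0,np.float64(0.0),np.float64(0.0),np.float64(0.134)]
[-9,-20,0,np.float64(0.0),np.float64(0.0),np.float64(0.134)]
[-11,-19,0,np.float64(0.0),np.float64(0.0),np.float64(0.134)]
[-13,-17,0,np.float64(0.0),np.float64(0.0),np.float64(0.134)]
[-16,-15,0,np.float64(0.0),np.float64(0.0),np.float64(0.134)]
[-17,-13,0,np.float64(0.0),np.float64(0.0),np.float64(0.134)]
[-19,-10,0,np.float64(0.0),np.float64(0.0),np.float64(0.134)]
[-20,-8,0,np.float64(0.0),np.float64(0.0),np.float64(0.134)]
[-21,-5,0,np.float64(0.0),np.float64(0.0),np.float64(0.134)]
[-21,-2,0,np.float64(0.0),np.float64(0.0),np.float64(0.134)]
--
```

>>> play_rows:
  moves:
    - [[0,0,-34,0,0.001,0],[0,0,-34,0,0.001,0],[0,0,-36,0,0,0],[0,0,0,0,0,0],[0,0,0,0,0,0]]

```text
time_s: 13.75
position: [0.4725, -0.2108, 0.1499]
tcp_rot: [[-0.998, -0.06, -0.001], [-0.06, 0.998, -0.001], [0.001, -0.001, -1.0]]
force: [-0.6, -0.7, -2.0]
opening: 0.599
grasp_force: 30.0
```

>>> play_rows:
  moves:
    - [[-3,-21,0,0,0,0.134],[-6,-21,0,0,0,0.134],[-9,-20,0,0,0,0.134],[-11,-19,0,0,0,0.134],[-13,-17,0,0,0,0.134]]

```text
time_s: 14.25
position: [0.4925, -0.3168, 0.1467]
tcp_rot: [[-0.816, 0.577, -0.006], [0.577, 0.817, 0.004], [0.007, -0.0, -1.0]]
force: [0.7, -0.5, -2.8]
opening: 0.598
grasp_force: 30.0
```

>>> play_rows:
  moves:
    - [[-16,-15,0,0,0,0.134],[-17,-13,0,0,0,0.134],[-19,-10,0,0,0,0.134],[-20,-8,0,0,0,0.134],[-21,-5,0,0,0,0.134]]

```text
time_s: 14.75
position: [0.513, -0.4225, 0.146]
tcp_rot: [[-0.281, 0.96, -0.006], [0.96, 0.281, 0.005], [0.006, -0.005, -1.0]]
force: [0.3, 0.4, -3.0]
opening: 0.597
grasp_force: 30.0
```

>>> play_rows:
  moves:
    - [[-21,-2,0,0,0,0.134],[0,0,0,0,0,0],[0,0,0,0,0,0],[0,0,0,0,0,0]]

```text
time_s: 15.15
position: [0.5174, -0.4417, 0.1477]
tcp_rot: [[-0.158, 0.987, -0.005], [0.987, 0.158, 0.004], [0.004, -0.004, -1.0]]
force: [-0.1, 0.1, -1.3]
opening: 0.591
grasp_force: 30.0
```

Run:
```python
from h import *
c=bot.capture("wrist");cv2.imwrite("pics/w3.png",c["image"])
s=bot.read_state();print(s["position"],s["tcp_rot"],s["opening"],s["grasp_force"])
plan((CX,CY,.097,9),step=35)
```

```text
[ 0.51775033 -0.44188619  0.14821703] [[-0.15819532  0.98739899 -0.00418001]
 [ 0.98740202  0.1582075   0.00276248]
 [ 0.00338898 -0.00369034 -0.99998745]] 0.5951611641967806 29.998754560947418
[-1,1,26,np.float64(-0.002),np.float64(-0.002),np.float64(0.001)]
[-1,1,26,np.float64(-0.002),np.float64(-0.002),np.float64(0.001)]
--
```

View pics/w3.png

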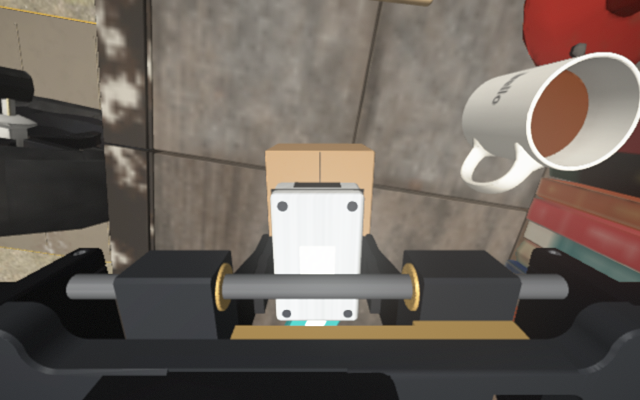

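The case hangs square over the carton, case axis at column 318 and carton crease at 320. I'll lower and release it.

>>> play_rows:
  moves:
    - [[-1,1,26,0,0,0],[-1,1,23,0,0,0],[0,0,2,0,0,0],[0,0,0,0,0,0],[0,0,0,0,0,0]]

```text
time_s: 15.7
position: [0.521, -0.4454, 0.0996]
tcp_rot: [[-0.157, 0.988, -0.001], [0.988, 0.157, -0.001], [-0.001, -0.001, -1.0]]
force: [-0.5, -0.3, -3.4]
opening: 0.598
grasp_force: 30.0
```

>>> play_rows:
  moves:
    - [[1,-1,2,0,0,0],[0,0,1,0,0,0],[0,0,0,0,0,0],[0,0,0,0,0,0]]

```text
time_s: 16.1
position: [0.5195, -0.4447, 0.0957]
tcp_rot: [[-0.156, 0.988, -0.002], [0.988, 0.156, -0.0], [-0.0, -0.002, -1.0]]
force: [-0.1, 0.6, -2.5]
opening: 0.593
grasp_force: 30.0
```

>>> play_rows:
  moves:
    - [[0,0,1,0,0,0],[0,0,0,0,0,0],[0,0,0,0,0,0]]

```text
time_s: 16.4
position: [0.5196, -0.4448, 0.0952]
tcp_rot: [[-0.156, 0.988, -0.002], [0.988, 0.156, -0.001], [-0.0, -0.002, -1.0]]
force: [-0.9, 0.9, 3.9]
opening: 0.597
grasp_force: 30.0
```

>>> play_rows:
  moves:
    - [[0,0,0,0,0,0],[0,0,0,0,0,0],[0,0,0,0,0,0]]
  fingers: 0.6

```text
time_s: 16.7
position: [0.5196, -0.4448, 0.0944]
tcp_rot: [[-0.156, 0.988, -0.002], [0.988, 0.156, -0.0], [-0.0, -0.002, -1.0]]
force: [-0.1, -0.1, 1.4]
opening: 0.762
grasp_force: 0.0
```

>>> play_rows:
  moves:
    - [[0,0,-15,0,0,0],[0,0,-40,0,0,0],[0,0,-40,0,0,0],[0,0,0,0,0,0]]

```text
time_s: 17.1
position: [0.5228, -0.4481, 0.1977]
tcp_rot: [[-0.156, 0.988, 0.008], [0.988, 0.157, -0.012], [-0.013, 0.006, -1.0]]
force: [0.9, -0.7, 1.0]
opening: 0.798
grasp_force: 0.0
```

Run:
```python
from h import *
c=bot.capture("wrist");cv2.imwrite("pics/c2.png",np.vstack([rect(c,.10,.42,.62,-.55,-.33,2000)]))
print(bot.read_state()["position"])
plan((*J(0,-.045),.16,93.4),(*J(0,-.045),.044,93.4))
```

```text
[ 0.52153867 -0.44666507  0.19466629]
[30,0,3,np.float64(-0.0),np.float64(0.001),np.float64(-0.134)]
[30,4,3,np.float64(-0.0),np.float64(0.001),np.float64(-0.134)]
[29,8,3,np.float64(-0.0),np.float64(0.001),np.float64(-0.134)]
[28,11,3,np.float64(-0.0),np.float64(0.001),np.float64(-0.134)]
[26,15,3,np.float64(-0.0),np.float64(0.001),np.float64(-0.134)]
[24,18,3,np.float64(-0.0),np.float64(0.001),np.float64(-0.134)]
[21,21,3,np.float64(-0.0),np.float64(0.001),np.float64(-0.134)]
[18,24,3,np.float64(-0.0),np.float64(0.001),np.float64(-0.134)]
[15,26,3,np.float64(-0.0),np.float64(0.001),np.float64(-0.134)]
[11,28,3,np.float64(-0.0),np.float64(0.001),np.float64(-0.134)]
[7,29,3,np.float64(-0.0),np.float64(0.001),np.float64(-0.134)]
--
[0,0,39,np.float64(0.0),np.float64(0.0),np.float64(0.0)]
[0,0,39,np.float64(0.0),np.float64(0.0),np.float64(0.0)]
[0,0,39,np.float64(0.0),np.float64(0.0),np.float64(0.0)]
--
```

View pics/c2.png

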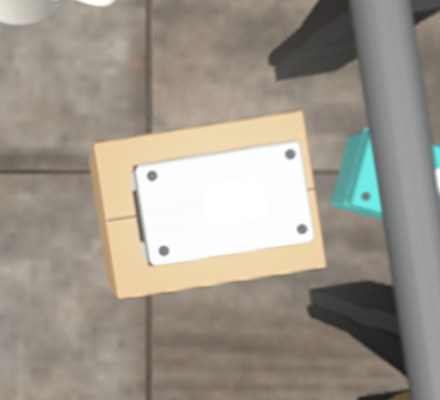

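The first case lies square and centred: both case and carton centres come out near (0.5188, −0.4435) with yaw 9°. Next is case 2.

>>> play_rows:
  moves:
    - [[30,0,3,0,0,-0.134],[30,4,3,0,0,-0.134],[29,8,3,0,0,-0.134],[28,11,3,0,0,-0.134],[26,15,3,0,0,-0.134]]
  fingers: 0.66

```text
time_s: 17.65
position: [0.494, -0.2946, 0.1739]
tcp_rot: [[-0.739, 0.673, -0.003], [0.673, 0.739, 0.001], [0.003, -0.001, -1.0]]
force: [0.1, 1.2, -0.4]
opening: 0.825
grasp_force: 0.0
```

>>> play_rows:
  moves:
    - [[24,18,3,0,0,-0.134],[21,21,3,0,0,-0.134],[18,24,3,0,0,-0.134],[15,26,3,0,0,-0.134],[11,28,3,0,0,-0.134]]

```text
time_s: 18.15
position: [0.4679, -0.1473, 0.1591]
tcp_rot: [[-0.998, 0.068, -0.003], [0.068, 0.998, 0.001], [0.003, 0.0, -1.0]]
force: [-0.5, 0.3, -0.2]
opening: 0.83
grasp_force: 0.0
```

>>> play_rows:
  moves:
    - [[7,29,3,0,0,-0.134],[0,0,0,0,0,0],[0,0,0,0,0,0],[0,0,0,0,0,0]]

```text
time_s: 18.55
position: [0.4646, -0.1202, 0.1567]
tcp_rot: [[-0.998, -0.059, -0.001], [-0.059, 0.998, -0.001], [0.001, -0.001, -1.0]]
force: [0.1, -0.1, 0.6]
opening: 0.83
grasp_force: 0.0
```

Run:
```python
from h import *
s=bot.read_state();print(s["position"],s["tcp_rot"]);cref()
plan((*J(0,-.045),.044,93.4))
```

```text
[ 0.46464841 -0.12020731  0.15666095] [[-9.98267062e-01 -5.88378727e-02 -9.88665154e-04]
 [-5.88369942e-02  9.98267202e-01 -8.95288276e-04]
 [ 1.03962885e-03 -8.35566711e-04 -9.99999110e-01]]
[-1,0,38,np.float64(-0.0),np.float64(-0.0),np.float64(-0.0)]
[-1,0,38,np.float64(-0.0),np.float64(-0.0),np.float64(-0.0)]
[-1,0,38,np.float64(-0.0),np.float64(-0.0),np.float64(-0.0)]
--
```

>>> play_rows:
  moves:
    - [[-1,0,36,0,0,0],[-1,0,36,0,0,0],[-1,0,37,0,0,0],[0,0,0,0,0,0],[0,0,0,0,0,0]]

```text
time_s: 19.15
position: [0.4666, -0.1197, 0.0473]
tcp_rot: [[-0.998, -0.059, -0.003], [-0.059, 0.998, 0.001], [0.003, 0.001, -1.0]]
force: [0.4, 0.1, 1.1]
opening: 0.829
grasp_force: 0.0
```

>>> play_rows:
  moves:
    - [[0,0,0,0,0,0],[0,0,0,0,0,0],[0,0,0,0,0,0],[0,0,0,0,0,0]]
  fingers: -1

```text
time_s: 19.55
position: [0.4677, -0.1197, 0.049]
tcp_rot: [[-0.998, -0.06, 0.001], [-0.06, 0.998, -0.002], [-0.001, -0.002, -1.0]]
force: [-1.0, -0.2, 7.7]
opening: 0.595
grasp_force: 30.0
```

>>> play_rows:
  moves:
    - [[0,0,-34,0,0,0],[0,0,-50,0,0,0],[0,0,-50,0,0,0],[0,0,0,0,0,0],[0,0,0,0,0,0]]

```text
time_s: 20.05
position: [0.467, -0.119, 0.1826]
tcp_rot: [[-0.998, -0.06, 0.0], [-0.06, 0.998, -0.001], [-0.0, -0.001, -1.0]]
force: [-1.3, 0.3, -4.1]
opening: 0.592
grasp_force: 30.0
```

```bash
sed -i 's/^CX,CY.*/CX,CY,CYAW=.5196,-.4448,9./' h.py
python3 - <<'E'
from h import *
s=bot.read_state();print(s["position"],s["opening"],s["grasp_force"])
cchk()
plan((CX,CY,.175,9))
E
```

```text
[ 0.46703055 -0.11899737  0.18257486] 0.5916085448059794 29.997106790542603
scene changed px 482
side changed px 0
[-3,-30,0,np.float64(-0.0),np.float64(-0.001),np.float64(0.134)]
[-7,-29,0,np.float64(-0.0),np.float64(-0.001),np.float64(0.134)]
[-11,-28,0,np.float64(-0.0),np.float64(-0.001),np.float64(0.134)]
[-15,-26,0,np.float64(-0.0),np.float64(-0.001),np.float64(0.134)]
[-18,-24,0,np.float64(-0.0),np.float64(-0.001),np.float64(0.134)]
[-21,-22,0,np.float64(-0.0),np.float64(-0.001),np.float64(0.134)]
[-24,-19,0,np.float64(-0.0),np.float64(-0.001),np.float64(0.134)]
[-26,-15,0,np.float64(-0.0),np.float64(-0.001),np.float64(0.134)]
[-28,-12,0,np.float64(-0.0),np.float64(-0.001),np.float64(0.134)]
[-29,-8,0,np.float64(-0.0),np.float64(-0.001),np.float64(0.134)]
[-30,-4,0,np.float64(-0.0),np.float64(-0.001),np.float64(0.134)]
--
```

>>> play_rows:
  moves:
    - [[-3,-30,0,0,0,0.134],[-7,-29,0,0,0,0.134],[-11,-28,0,0,0,0.134],[-15,-26,0,0,0,0.134],[-18,-24,0,0,0,0.134]]

```text
time_s: 20.65
position: [0.4907, -0.2671, 0.1785]
tcp_rot: [[-0.816, 0.577, -0.007], [0.577, 0.816, 0.004], [0.008, -0.001, -1.0]]
force: [0.9, 0.5, -3.7]
opening: 0.597
grasp_force: 30.0
```

>>> play_rows:
  moves:
    - [[-21,-22,0,0,0,0.134],[-24,-19,0,0,0,0.134],[-26,-15,0,0,0,0.134],[-28,-12,0,0,0,0.134],[-29,-8,0,0,0,0.134]]

```text
time_s: 21.15
position: [0.5145, -0.4166, 0.1775]
tcp_rot: [[-0.281, 0.96, -0.007], [0.96, 0.281, 0.005], [0.007, -0.005, -1.0]]
force: [0.4, 0.5, -2.3]
opening: 0.597
grasp_force: 30.0
```

>>> play_rows:
  moves:
    - [[-30,-4,0,0,0,0.134],[0,0,0,0,0,0],[0,0,0,0,0,0],[0,0,0,0,0,0]]

```text
time_s: 21.55
position: [0.5196, -0.4447, 0.1789]
tcp_rot: [[-0.157, 0.988, -0.006], [0.988, 0.157, 0.005], [0.005, -0.005, -1.0]]
force: [-1.0, 0.5, -3.4]
opening: 0.595
grasp_force: 30.0
```

Run:
```python
from h import *
s=bot.read_state();print(s["position"],s["opening"],s["grasp_force"])
plan((CX,CY,.133,9))
```

```text
[ 0.51956142 -0.44466359  0.17888431] 0.5945829724302726 29.99724715948105
[0,0,23,np.float64(-0.002),np.float64(-0.003),np.float64(0.0)]
[0,0,23,np.float64(-0.002),np.float64(-0.003),np.float64(0.0)]
--
```

>>> play_rows:
  moves:
    - [[0,0,25,0,0,0],[0,0,23,0,0,0],[0,0,0,0,0,0],[0,0,0,0,0,0],[0,0,0,0,0,0]]

```text
time_s: 22.05
position: [0.5213, -0.4468, 0.1348]
tcp_rot: [[-0.157, 0.988, -0.001], [0.988, 0.157, -0.002], [-0.002, -0.001, -1.0]]
force: [0.6, -0.5, -2.1]
opening: 0.595
grasp_force: 30.0
```

>>> play_rows:
  moves:
    - [[0,0,1,0,0,0],[0,0,0,0,0,0],[0,0,0,0,0,0]]

```text
time_s: 22.35
position: [0.5207, -0.4469, 0.1332]
tcp_rot: [[-0.156, 0.988, -0.001], [0.988, 0.156, -0.001], [-0.001, -0.001, -1.0]]
force: [-0.7, -0.4, -2.7]
opening: 0.594
grasp_force: 30.0
```

>>> play_rows:
  moves:
    - [[2,-1,2,0,0,0],[0,0,2,0,0,0],[0,0,0,0,0,0],[0,0,0,0,0,0]]

```text
time_s: 22.75
position: [0.5191, -0.4448, 0.1283]
tcp_rot: [[-0.156, 0.988, -0.002], [0.988, 0.156, 0.0], [0.001, -0.002, -1.0]]
force: [-1.1, 0.4, -2.9]
opening: 0.595
grasp_force: 30.0
```

>>> play_rows:
  moves:
    - [[0,0,1,0,0,0],[0,0,0,0,0,0],[0,0,0,0,0,0]]

```text
time_s: 23.05
position: [0.5192, -0.4449, 0.1275]
tcp_rot: [[-0.156, 0.988, -0.002], [0.988, 0.156, -0.0], [0.0, -0.002, -1.0]]
force: [0.9, -0.9, -2.4]
opening: 0.597
grasp_force: 30.0
```

>>> play_rows:
  moves:
    - [[0,0,1,0,0,0],[0,0,0,0,0,0],[0,0,0,0,0,0]]

```text
time_s: 23.35
position: [0.5193, -0.4449, 0.1274]
tcp_rot: [[-0.156, 0.988, -0.002], [0.988, 0.156, -0.001], [-0.0, -0.002, -1.0]]
force: [-2.3, 1.7, 4.5]
opening: 0.6
grasp_force: 30.0
```

>>> play_rows:
  moves:
    - [[0,0,0.7,0,0,0],[0,0,0,0,0,0],[0,0,0,0,0,0]]

```text
time_s: 23.65
position: [0.5193, -0.4449, 0.1274]
tcp_rot: [[-0.156, 0.988, -0.002], [0.988, 0.156, -0.001], [-0.0, -0.002, -1.0]]
force: [-2.6, 3.1, 7.3]
opening: 0.593
grasp_force: 30.0
```

>>> play_rows:
  moves:
    - [[0,0,0,0,0,0],[0,0,0,0,0,0],[0,0,0,0,0,0]]
  fingers: 0.6

```text
time_s: 23.95
position: [0.5194, -0.445, 0.1255]
tcp_rot: [[-0.156, 0.988, -0.002], [0.988, 0.156, -0.0], [-0.0, -0.002, -1.0]]
force: [-0.8, 0.4, 1.8]
opening: 0.764
grasp_force: 0.0
```

>>> play_rows:
  moves:
    - [[0,0,-15,0,0,0],[0,0,-40,0,0,0],[0,0,-15,0,0,0],[0,0,0,0,0,0],[0,0,0,0,0,0]]

```text
time_s: 24.45
position: [0.5192, -0.4446, 0.1958]
tcp_rot: [[-0.156, 0.988, -0.002], [0.988, 0.156, -0.0], [0.0, -0.002, -1.0]]
force: [0.5, 0.2, -0.0]
opening: 0.797
grasp_force: 0.0
```

Run:
```python
from h import *
c=bot.capture("wrist");im=rect(c,.13,.42,.62,-.55,-.33,2000);cv2.imwrite("pics/c3.png",im)
print(bot.read_state()["position"])
plan((*J(0.001,.045),.155,93.4))
```

```text
[ 0.51877549 -0.44410916  0.19469374]
[38,1,4,np.float64(-0.0),np.float64(-0.0),np.float64(-0.134)]
[37,6,4,np.float64(-0.0),np.float64(-0.0),np.float64(-0.134)]
[36,11,4,np.float64(-0.0),np.float64(-0.0),np.float64(-0.134)]
[35,16,4,np.float64(-0.0),np.float64(-0.0),np.float64(-0.134)]
[32,20,4,np.float64(-0.0),np.float64(-0.0),np.float64(-0.134)]
[29,24,4,np.float64(-0.0),np.float64(-0.0),np.float64(-0.134)]
[26,28,4,np.float64(-0.0),np.float64(-0.0),np.float64(-0.134)]
[22,31,4,np.float64(-0.0),np.float64(-0.0),np.float64(-0.134)]
[17,34,4,np.float64(-0.0),np.float64(-0.0),np.float64(-0.134)]
[13,36,4,np.float64(-0.0),np.float64(-0.0),np.float64(-0.134)]
[8,37,4,np.float64(-0.0),np.float64(-0.0),np.float64(-0.134)]
--
```

View pics/c3.png

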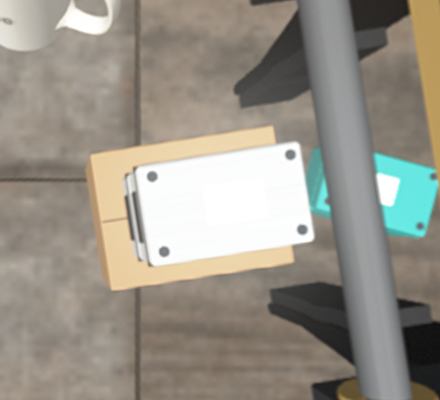

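The second case sits exactly over the first; its screws fall at the same rectified pixels, (152,176) and (302,229). Next is case 1.

>>> play_rows:
  moves:
    - [[38,1,4,0,0,-0.134],[37,6,4,0,0,-0.134],[36,11,4,0,0,-0.134],[35,16,4,0,0,-0.134],[32,20,4,0,0,-0.134]]
  fingers: 0.66

```text
time_s: 25.0
position: [0.4932, -0.2548, 0.1739]
tcp_rot: [[-0.739, 0.673, -0.005], [0.673, 0.739, 0.002], [0.005, -0.002, -1.0]]
force: [0.5, 1.6, -0.6]
opening: 0.828
grasp_force: 0.0
```

>>> play_rows:
  moves:
    - [[29,24,4,0,0,-0.134],[26,28,4,0,0,-0.134],[22,31,4,0,0,-0.134],[17,34,4,0,0,-0.134],[13,36,4,0,0,-0.134]]

```text
time_s: 25.5
position: [0.4675, -0.0669, 0.1544]
tcp_rot: [[-0.998, 0.069, -0.005], [0.069, 0.998, 0.001], [0.005, 0.001, -1.0]]
force: [0.4, 0.5, 0.3]
opening: 0.829
grasp_force: 0.0
```

>>> play_rows:
  moves:
    - [[8,37,4,0,0,-0.134],[0,0,0,0,0,0],[0,0,0,0,0,0],[0,0,0,0,0,0]]

```text
time_s: 25.9
position: [0.464, -0.0319, 0.1514]
tcp_rot: [[-0.998, -0.059, -0.002], [-0.059, 0.998, -0.0], [0.002, -0.0, -1.0]]
force: [-0.2, 0.1, 0.9]
opening: 0.832
grasp_force: 0.0
```

Run:
```python
from h import *
s=bot.read_state();print(s["position"],s["tcp_rot"]);cref()
plan((*J(0.001,.045),.046,93.4))
```

```text
[ 0.46403376 -0.0319039   0.15141167] [[-9.98258156e-01 -5.89566420e-02 -2.18364581e-03]
 [-5.89560753e-02  9.98260526e-01 -3.23032393e-04]
 [ 2.19889232e-03 -1.93730534e-04 -9.99997564e-01]]
[1,1,35,np.float64(-0.0),np.float64(-0.001),np.float64(-0.0)]
[1,1,35,np.float64(-0.0),np.float64(-0.001),np.float64(-0.0)]
[1,1,35,np.float64(-0.0),np.float64(-0.001),np.float64(-0.0)]
--
```

>>> play_rows:
  moves:
    - [[1,0,35,0,0,0],[0,0,35,0,0,0],[0,0,35,0,0,0],[0,0,0,0,0,0],[0,0,0,0,0,0]]

```text
time_s: 26.5
position: [0.4624, -0.032, 0.0467]
tcp_rot: [[-0.998, -0.059, -0.003], [-0.059, 0.998, 0.0], [0.003, 0.0, -1.0]]
force: [-0.5, 1.3, 0.4]
opening: 0.829
grasp_force: 0.0
```

>>> play_rows:
  moves:
    - [[0,0,0,0,0,0],[0,0,0,0,0,0],[0,0,0,0,0,0],[0,0,0,0,0,0]]
  fingers: -1

```text
time_s: 26.9
position: [0.4632, -0.0314, 0.0481]
tcp_rot: [[-0.998, -0.06, 0.001], [-0.06, 0.998, -0.001], [-0.001, -0.001, -1.0]]
force: [-1.2, 1.3, 6.7]
opening: 0.597
grasp_force: 30.0
```

>>> play_rows:
  moves:
    - [[0,0,-25,0,0,0],[0,0,-45,0,0,0],[0,0,-45,0,0,0],[0,0,-45,0,0,0],[0,0,0,0,0,0]]

```text
time_s: 27.4
position: [0.4663, -0.0321, 0.2122]
tcp_rot: [[-0.998, -0.061, 0.011], [-0.061, 0.998, -0.004], [-0.01, -0.005, -1.0]]
force: [1.1, -0.4, -3.6]
opening: 0.596
grasp_force: 30.0
```

>>> play_rows:
  moves:
    - [[0,0,0,0,0,0],[0,0,0,0,0,0]]

```text
time_s: 27.6
position: [0.461, -0.0307, 0.2053]
tcp_rot: [[-0.998, -0.06, -0.006], [-0.06, 0.998, 0.001], [0.006, 0.002, -1.0]]
force: [-0.2, 0.2, -4.1]
opening: 0.591
grasp_force: 30.0
```

Run:
```python
from h import *
s=bot.read_state();print(s["position"],s["opening"],s["grasp_force"])
cchk()
plan((CX,CY,.2,9))
```

```text
[ 0.46103333 -0.03068839  0.20533576] 0.5912034988313705 29.99910682439804
scene changed px 886
side changed px 0
[-3,-38,0,np.float64(-0.0),np.float64(-0.001),np.float64(0.134)]
[-8,-37,0,np.float64(-0.0),np.float64(-0.001),np.float64(0.134)]
[-13,-36,0,np.float64(-0.0),np.float64(-0.001),np.float64(0.134)]
[-18,-34,0,np.float64(-0.0),np.float64(-0.001),np.float64(0.134)]
[-22,-31,0,np.float64(-0.0),np.float64(-0.001),np.float64(0.134)]
[-26,-28,0,np.float64(-0.0),np.float64(-0.001),np.float64(0.134)]
[-29,-24,0,np.float64(-0.0),np.float64(-0.001),np.float64(0.134)]
[-32,-20,0,np.float64(-0.0),np.float64(-0.001),np.float64(0.134)]
[-35,-15,0,np.float64(-0.0),np.float64(-0.001),np.float64(0.134)]
[-36,-11,0,np.float64(-0.0),np.float64(-0.001),np.float64(0.134)]
[-38,-6,0,np.float64(-0.0),np.float64(-0.001),np.float64(0.134)]
--
```

>>> play_rows:
  moves:
    - [[-3,-38,0,0,0,0.134],[-8,-37,0,0,0,0.134],[-13,-36,0,0,0,0.134],[-18,-34,0,0,0,0.134],[-22,-31,0,0,0,0.134]]

```text
time_s: 28.2
position: [0.4887, -0.2211, 0.2046]
tcp_rot: [[-0.816, 0.577, -0.005], [0.577, 0.816, 0.003], [0.006, -0.001, -1.0]]
force: [0.6, -0.2, -3.0]
opening: 0.591
grasp_force: 30.0
```

>>> play_rows:
  moves:
    - [[-26,-28,0,0,0,0.134],[-29,-24,0,0,0,0.134],[-32,-20,0,0,0,0.134],[-35,-15,0,0,0,0.134],[-36,-11,0,0,0,0.134]]

```text
time_s: 28.7
position: [0.5149, -0.4084, 0.2037]
tcp_rot: [[-0.281, 0.96, -0.005], [0.96, 0.281, 0.004], [0.005, -0.004, -1.0]]
force: [1.3, -0.7, -3.2]
opening: 0.594
grasp_force: 30.0
```

>>> play_rows:
  moves:
    - [[-38,-6,0,0,0,0.134],[0,0,0,0,0,0],[0,0,0,0,0,0],[0,0,0,0,0,0],[0,0,0,0,0,0]]

```text
time_s: 29.2
position: [0.5205, -0.4439, 0.2058]
tcp_rot: [[-0.158, 0.987, -0.004], [0.987, 0.158, 0.002], [0.003, -0.003, -1.0]]
force: [-0.3, -0.1, -3.4]
opening: 0.594
grasp_force: 30.0
```

Run:
```python
from h import *
s=bot.read_state();print(s["position"],s["opening"],s["grasp_force"])
plan((CX,CY,.16,9))
```

```text
[ 0.52052331 -0.44392483  0.20575036] 0.5941932612888103 29.99917209148407
[0,0,23,np.float64(-0.002),np.float64(-0.001),np.float64(0.001)]
[0,0,23,np.float64(-0.002),np.float64(-0.001),np.float64(0.001)]
--
```

>>> play_rows:
  moves:
    - [[0,0,23,0,0,0],[0,-1,21,0,0,0],[0,0,0,0,0,0],[0,0,0,0,0,0],[0,0,0,0,0,0]]

```text
time_s: 29.7
position: [0.5206, -0.4462, 0.1643]
tcp_rot: [[-0.157, 0.988, -0.0], [0.988, 0.157, -0.002], [-0.002, -0.001, -1.0]]
force: [-0.3, -0.5, -4.0]
opening: 0.596
grasp_force: 30.0
```

>>> play_rows:
  moves:
    - [[0,0,1,0,0,0],[0,0,1,0,0,0],[0,0,0,0,0,0],[0,0,0,0,0,0]]

```text
time_s: 30.1
position: [0.5197, -0.446, 0.161]
tcp_rot: [[-0.156, 0.988, -0.002], [0.988, 0.156, -0.0], [-0.0, -0.002, -1.0]]
force: [-0.2, -0.2, -2.8]
opening: 0.59
grasp_force: 30.0
```

>>> play_rows:
  moves:
    - [[0,0,2,0,0,0],[0,0,1,0,0,0],[0,0,0,0,0,0],[0,0,0,0,0,0]]

```text
time_s: 30.5
position: [0.5197, -0.4459, 0.1576]
tcp_rot: [[-0.156, 0.988, -0.002], [0.988, 0.156, 0.0], [0.0, -0.002, -1.0]]
force: [1.6, 0.6, -3.0]
opening: 0.592
grasp_force: 30.0
```

>>> play_rows:
  moves:
    - [[0,0,1,0,0,0],[0,0,0,0,0,0],[0,0,0,0,0,0]]

```text
time_s: 30.8
position: [0.5197, -0.4459, 0.1568]
tcp_rot: [[-0.156, 0.988, -0.002], [0.988, 0.156, -0.0], [0.0, -0.002, -1.0]]
force: [0.1, 0.0, -2.7]
opening: 0.593
grasp_force: 30.0
```

>>> play_rows:
  moves:
    - [[0,0,1,0,0,0],[0,0,0,0,0,0],[0,0,0,0,0,0]]

```text
time_s: 31.1
position: [0.5198, -0.446, 0.1565]
tcp_rot: [[-0.156, 0.988, -0.002], [0.988, 0.156, -0.001], [-0.0, -0.002, -1.0]]
force: [-0.1, 0.9, 2.1]
opening: 0.593
grasp_force: 30.0
```

Contact came at the expected height. I'll release it and go for case 0.

>>> play_rows:
  moves:
    - [[0,0,0,0,0,0],[0,0,0,0,0,0],[0,0,0,0,0,0]]
  fingers: 0.6

```text
time_s: 31.4
position: [0.5199, -0.4461, 0.1559]
tcp_rot: [[-0.156, 0.988, -0.001], [0.988, 0.156, -0.001], [-0.0, -0.002, -1.0]]
force: [0.9, -0.2, 0.2]
opening: 0.765
grasp_force: 0.0
```

>>> play_rows:
  moves:
    - [[0,0,-15,0,0,0],[0,0,-40,0,0,0],[0,0,0,0,0,0],[0,0,0,0,0,0]]

```text
time_s: 31.8
position: [0.5206, -0.4468, 0.2134]
tcp_rot: [[-0.156, 0.988, 0.001], [0.988, 0.156, -0.004], [-0.004, 0.0, -1.0]]
force: [0.3, 1.1, 0.3]
opening: 0.796
grasp_force: 0.0
```

Run:
```python
from h import *
c=bot.capture("wrist");im=rect(c,.16,.42,.62,-.55,-.33,2000);cv2.imwrite("pics/c4.png",im)
a=cv2.imread("pics/c3.png");print("centre case mask diff vs previous rect")
for n,i in(("c3",a),("c4",im)):
    m=(i.min(2)>200).astype(np.uint8);cn=max(cv2.findContours(m[:, :330].copy(),0,2)[0],key=cv2.contourArea);print(n,cv2.minAreaRect(cn))
print(bot.read_state()["position"])
plan((*J(0.001,.135),.155,93.4))
```

```text
centre case mask diff vs previous rect
c3 ((224.30905151367188, 203.8712921142578), (102.05744171142578, 166.47462463378906), 80.96051788330078)
c4 ((224.68801879882812, 203.04994201660156), (101.98286437988281, 166.4429931640625), 80.90972137451172)
[ 0.51993284 -0.44597199  0.21184   ]
[42,1,5,np.float64(-0.0),np.float64(-0.0),np.float64(-0.123)]
[42,7,5,np.float64(-0.0),np.float64(-0.0),np.float64(-0.123)]
[41,12,5,np.float64(-0.0),np.float64(-0.0),np.float64(-0.123)]
[39,17,5,np.float64(-0.0),np.float64(-0.0),np.float64(-0.123)]
[37,21,5,np.float64(-0.0),np.float64(-0.0),np.float64(-0.123)]
[34,26,5,np.float64(-0.0),np.float64(-0.0),np.float64(-0.123)]
[30,30,5,np.float64(-0.0),np.float64(-0.0),np.float64(-0.123)]
[27,33,5,np.float64(-0.0),np.float64(-0.0),np.float64(-0.123)]
[22,36,5,np.float64(-0.0),np.float64(-0.0),np.float64(-0.123)]
[18,38,5,np.float64(-0.0),np.float64(-0.0),np.float64(-0.123)]
[13,40,5,np.float64(-0.0),np.float64(-0.0),np.float64(-0.123)]
[8,42,5,np.float64(-0.0),np.float64(-0.0),np.float64(-0.123)]
--
```

>>> play_rows:
  moves:
    - [[42,1,0,0,0,-0.123],[42,7,5,0,0,-0.123],[41,12,5,0,0,-0.123],[39,17,5,0,0,-0.123],[37,21,5,0,0,-0.123]]
  fingers: 0.66

```text
time_s: 32.35
position: [0.4927, -0.233, 0.1898]
tcp_rot: [[-0.701, 0.713, -0.004], [0.713, 0.701, 0.001], [0.004, -0.002, -1.0]]
force: [1.1, 1.0, 0.4]
opening: 0.829
grasp_force: 0.0
```

>>> play_rows:
  moves:
    - [[34,26,5,0,0,-0.123],[30,30,5,0,0,-0.123],[27,33,5,0,0,-0.123],[22,36,5,0,0,-0.123],[18,38,5,0,0,-0.123]]

```text
time_s: 32.85
position: [0.4666, -0.0229, 0.1651]
tcp_rot: [[-0.984, 0.178, -0.004], [0.178, 0.984, 0.0], [0.004, -0.0, -1.0]]
force: [0.7, 0.2, -0.1]
opening: 0.827
grasp_force: 0.0
```

>>> play_rows:
  moves:
    - [[13,40,5,0,0,-0.123],[8,42,5,0,0,-0.123],[0,0,0,0,0,0],[0,0,0,0,0,0],[0,0,0,0,0,0]]

```text
time_s: 33.35
position: [0.4571, 0.0587, 0.1557]
tcp_rot: [[-0.998, -0.061, -0.002], [-0.061, 0.998, -0.0], [0.002, -0.0, -1.0]]
force: [0.8, -0.1, -0.4]
opening: 0.833
grasp_force: 0.0
```

Run:
```python
from h import *
s=bot.read_state();print(s["position"],s["tcp_rot"]);cref()
plan((*J(0.001,.135),.046,93.4))
```

```text
[0.45711251 0.05873396 0.15571268] [[-9.98140683e-01 -6.09225413e-02 -1.90305576e-03]
 [-6.09217149e-02  9.98142427e-01 -4.89284265e-04]
 [ 1.92932914e-03 -3.72437110e-04 -9.99998069e-01]]
[0,0,37,np.float64(-0.0),np.float64(-0.001),np.float64(0.0)]
[0,0,37,np.float64(-0.0),np.float64(-0.001),np.float64(0.0)]
[0,0,37,np.float64(-0.0),np.float64(-0.001),np.float64(0.0)]
--
```

>>> play_rows:
  moves:
    - [[0,0,37,0,0,0],[0,0,37,0,0,0],[0,0,36,0,0,0],[0,0,0,0,0,0],[0,0,0,0,0,0]]

```text
time_s: 33.95
position: [0.4565, 0.0586, 0.0457]
tcp_rot: [[-0.998, -0.06, -0.004], [-0.06, 0.998, 0.0], [0.004, 0.0, -1.0]]
force: [0.0, 0.3, 0.2]
opening: 0.832
grasp_force: 0.0
```

>>> play_rows:
  moves:
    - [[0,0,0,0,0,0],[0,0,0,0,0,0],[0,0,0,0,0,0],[0,0,0,0,0,0]]
  fingers: -1

```text
time_s: 34.35
position: [0.4574, 0.0594, 0.0472]
tcp_rot: [[-0.998, -0.062, 0.001], [-0.062, 0.998, -0.001], [-0.001, -0.001, -1.0]]
force: [-0.3, -2.1, 7.0]
opening: 0.595
grasp_force: 30.0
```

>>> play_rows:
  moves:
    - [[0,0,-25,0,0,0],[0,0,-45,0,0,0],[0,0,-45,0,0,0],[0,0,-40,0,0,0],[0,0,-35,0,0,0]]

```text
time_s: 34.85
position: [0.4562, 0.0598, 0.238]
tcp_rot: [[-0.998, -0.062, -0.001], [-0.062, 0.998, -0.0], [0.001, -0.0, -1.0]]
force: [1.6, 0.5, -3.6]
opening: 0.594
grasp_force: 30.0
```

>>> play_rows:
  moves:
    - [[0,0,0,0,0,0],[0,0,0,0,0,0],[0,0,0,0,0,0]]

```text
time_s: 35.15
position: [0.4551, 0.0598, 0.2343]
tcp_rot: [[-0.998, -0.062, -0.006], [-0.062, 0.998, 0.0], [0.006, 0.001, -1.0]]
force: [0.3, 0.5, -3.9]
opening: 0.589
grasp_force: 30.0
```

Run:
```python
from h import *
s=bot.read_state();print(s["position"],s["opening"],s["grasp_force"])
cchk()
plan((CX,CY-.001,.235,9))
```

```text
[0.45512141 0.05977015 0.23430687] 0.5893928624932188 29.997940063476562
scene changed px 737
side changed px 0
[-3,-42,0,np.float64(-0.0),np.float64(-0.0),np.float64(0.123)]
[-8,-42,0,np.float64(-0.0),np.float64(-0.0),np.float64(0.123)]
[-13,-40,0,np.float64(-0.0),np.float64(-0.0),np.float64(0.123)]
[-18,-39,0,np.float64(-0.0),np.float64(-0.0),np.float64(0.123)]
[-22,-36,0,np.float64(-0.0),np.float64(-0.0),np.float64(0.123)]
[-27,-33,0,np.float64(-0.0),np.float64(-0.0),np.float64(0.123)]
[-31,-30,0,np.float64(-0.0),np.float64(-0.0),np.float64(0.123)]
[-34,-26,0,np.float64(-0.0),np.float64(-0.0),np.float64(0.123)]
[-37,-21,0,np.float64(-0.0),np.float64(-0.0),np.float64(0.123)]
[-39,-17,0,np.float64(-0.0),np.float64(-0.0),np.float64(0.123)]
[-41,-12,0,np.float64(-0.0),np.float64(-0.0),np.float64(0.123)]
[-42,-7,0,np.float64(-0.0),np.float64(-0.0),np.float64(0.123)]
--
```

>>> play_rows:
  moves:
    - [[-3,-42,0,0,0,0.123],[-8,-42,0,0,0,0.123],[-13,-40,0,0,0,0.123],[-18,-39,0,0,0,0.123],[-22,-36,0,0,0,0.123]]

```text
time_s: 35.75
position: [0.4831, -0.1522, 0.2341]
tcp_rot: [[-0.848, 0.53, -0.005], [0.53, 0.848, 0.002], [0.005, -0.001, -1.0]]
force: [0.9, 0.7, -3.7]
opening: 0.596
grasp_force: 30.0
```

>>> play_rows:
  moves:
    - [[-27,-33,0,0,0,0.123],[-31,-30,0,0,0,0.123],[-34,-26,0,0,0,0.123],[-37,-21,0,0,0,0.123],[-39,-17,0,0,0,0.123]]

```text
time_s: 36.25
position: [0.5098, -0.364, 0.2333]
tcp_rot: [[-0.387, 0.922, -0.005], [0.922, 0.387, 0.003], [0.005, -0.003, -1.0]]
force: [1.4, -0.7, -3.7]
opening: 0.592
grasp_force: 30.0
```

>>> play_rows:
  moves:
    - [[-41,-12,0,0,0,0.123],[-42,-7,0,0,0,0.123],[0,0,0,0,0,0],[0,0,0,0,0,0],[0,0,0,0,0,0]]

```text
time_s: 36.75
position: [0.5196, -0.446, 0.2337]
tcp_rot: [[-0.157, 0.988, -0.005], [0.988, 0.157, 0.004], [0.005, -0.004, -1.0]]
force: [-0.5, -0.2, -3.2]
opening: 0.597
grasp_force: 30.0
```

Run:
```python
from h import *
s=bot.read_state();print(s["position"],s["tcp_rot"],s["opening"],s["grasp_force"])
plan((CX,CY-.001,.19,9))
```

```text
[ 0.51964873 -0.44595727  0.23365919] [[-0.15702526  0.98758305 -0.00477418]
 [ 0.98758431  0.15704384  0.00380233]
 [ 0.00450487 -0.00411785 -0.99998137]] 0.5968570230342111 29.998117089271545
[0,0,44,np.float64(-0.004),np.float64(-0.005),np.float64(0.001)]
--
```

>>> play_rows:
  moves:
    - [[0,0,23,0,0,0],[0,0,19,0,0,0],[0,0,0,0,0,0],[0,0,0,0,0,0],[0,0,0,0,0,0]]

```text
time_s: 37.25
position: [0.521, -0.4475, 0.1951]
tcp_rot: [[-0.157, 0.988, -0.001], [0.988, 0.157, -0.002], [-0.002, -0.001, -1.0]]
force: [0.0, -0.1, -2.7]
opening: 0.592
grasp_force: 30.0
```

>>> play_rows:
  moves:
    - [[1,0,1,0,0,0],[0,0,1,0,0,0],[0,0,0,0,0,0],[0,0,0,0,0,0]]

```text
time_s: 37.65
position: [0.5202, -0.4466, 0.192]
tcp_rot: [[-0.156, 0.988, -0.002], [0.988, 0.156, -0.0], [-0.0, -0.002, -1.0]]
force: [0.6, -0.2, -3.2]
opening: 0.596
grasp_force: 30.0
```

>>> play_rows:
  moves:
    - [[1,0,2,0,0,0],[0,0,2,0,0,0],[0,0,0,0,0,0],[0,0,0,0,0,0]]

```text
time_s: 38.05
position: [0.5199, -0.4455, 0.1876]
tcp_rot: [[-0.156, 0.988, -0.002], [0.988, 0.156, 0.0], [0.0, -0.002, -1.0]]
force: [0.1, -0.3, -3.0]
opening: 0.594
grasp_force: 30.0
```

>>> play_rows:
  moves:
    - [[0,0,1,0,0,0],[0,0,0,0,0,0],[0,0,0,0,0,0]]

```text
time_s: 38.35
position: [0.52, -0.4456, 0.1868]
tcp_rot: [[-0.156, 0.988, -0.002], [0.988, 0.156, -0.0], [0.0, -0.002, -1.0]]
force: [-0.2, -0.3, -2.7]
opening: 0.594
grasp_force: 30.0
```

>>> play_rows:
  moves:
    - [[0,0,1,0,0,0],[0,0,0,0,0,0],[0,0,0,0,0,0]]

```text
time_s: 38.65
position: [0.52, -0.4456, 0.1858]
tcp_rot: [[-0.156, 0.988, -0.002], [0.988, 0.156, -0.0], [0.0, -0.002, -1.0]]
force: [-1.1, -0.2, -3.2]
opening: 0.593
grasp_force: 30.0
```

>>> play_rows:
  moves:
    - [[0,0,1,0,0,0],[0,0,0,0,0,0],[0,0,0,0,0,0]]

```text
time_s: 38.95
position: [0.52, -0.4456, 0.1856]
tcp_rot: [[-0.156, 0.988, -0.002], [0.988, 0.156, -0.001], [-0.0, -0.002, -1.0]]
force: [-2.0, 1.2, 2.1]
opening: 0.601
grasp_force: 30.0
```

>>> play_rows:
  moves:
    - [[0,0,0,0,0,0],[0,0,0,0,0,0],[0,0,0,0,0,0]]
  fingers: 0.6

```text
time_s: 39.25
position: [0.5202, -0.4458, 0.1849]
tcp_rot: [[-0.156, 0.988, -0.001], [0.988, 0.156, -0.001], [-0.0, -0.002, -1.0]]
force: [0.5, -0.0, 0.1]
opening: 0.759
grasp_force: 0.0
```

>>> play_rows:
  moves:
    - [[0,0,-15,0,0,0],[0,0,-40,0,0,0],[0,0,0,0,0,0],[0,0,0,0,0,0]]

```text
time_s: 39.65
position: [0.5209, -0.4464, 0.2424]
tcp_rot: [[-0.156, 0.988, 0.001], [0.988, 0.156, -0.004], [-0.004, 0.0, -1.0]]
force: [-0.7, 1.0, -0.3]
opening: 0.797
grasp_force: 0.0
```

Run:
```python
from h import *
np.set_printoptions(precision=3,suppress=True)
c=bot.capture("wrist");im=rect(c,.19,.42,.62,-.55,-.33,2000);cv2.imwrite("pics/c5.png",im)
m=(im.min(2)>200).astype(np.uint8);cn=max(cv2.findContours(m[:, :330].copy(),0,2)[0],key=cv2.contourArea);print(cv2.minAreaRect(cn))
S=bot.capture("scene");D=bot.capture("side")
for n,a,b in(("lamp head",(262,140),(400,168)),("bottle top",(222,166),(366,143))): print(n,tri([S,D],[a,b]))
print("cabinet foot corners",atz(S,(262,242),0),atz(S,(205,297),0),"side",atz(D,(355,177),0),atz(D,(322,187),0))
print("lamp base",atz(S,(290,178),0))
plan((CX-.02,CY+.02,.30,20),(*J(.1165,-.135),.25,93.4),(*J(.1165,-.135),.116,93.4))
```

```text
((228.61727905273438, 201.95042419433594), (101.91960906982422, 174.38412475585938), 81.11934661865234)
lamp head [ 0.827 -0.191  0.162]
bottle top [ 0.812 -0.008  0.19 ]
cabinet foot corners [0.644 0.044 0.   ] [0.66  0.272 0.   ] side [0.822 0.073 0.   ] [0.667 0.059 0.   ]
lamp base [ 0.732 -0.215  0.   ]
[12,-8,-30,np.float64(-0.001),np.float64(-0.001),np.float64(-0.096)]
[12,-7,-30,np.float64(-0.001),np.float64(-0.001),np.float64(-0.096)]
--
[20,18,6,np.float64(0.0),np.float64(0.0),np.float64(-0.142)]
[17,20,6,np.float64(0.0),np.float64(0.0),np.float64(-0.142)]
[14,22,6,np.float64(0.0),np.float64(0.0),np.float64(-0.142)]
[11,24,6,np.float64(0.0),np.float64(0.0),np.float64(-0.142)]
[7,26,6,np.float64(0.0),np.float64(0.0),np.float64(-0.142)]
[3,26,6,np.float64(0.0),np.float64(0.0),np.float64(-0.142)]
[0,26,6,np.float64(0.0),np.float64(0.0),np.float64(-0.142)]
[-4,26,6,np.float64(0.0),np.float64(0.0),np.float64(-0.142)]
[-8,25,6,np.float64(0.0),np.float64(0.0),np.float64(-0.142)]
--
[0,0,45,np.float64(0.0),np.float64(0.0),np.float64(0.0)]
[0,0,45,np.float64(0.0),np.float64(0.0),np.float64(0.0)]
[0,0,45,np.float64(0.0),np.float64(0.0),np.float64(0.0)]
--
```

The stack looks right: top case centre at about (228,202), angle 81.1°, which matches the others. The lamp and cabinet stay clear at x > 0.64. Next I'll swing the fingers down, starting with finger 3.

>>> play_rows:
  moves:
    - [[12,-8,-30,0,0,-0.096],[12,-7,-30,0,0,-0.096],[20,18,6,0,0,-0.142],[17,20,6,0,0,-0.142],[14,22,6,0,0,-0.142]]

```text
time_s: 40.3
position: [0.5294, -0.3504, 0.2808]
tcp_rot: [[-0.703, 0.711, -0.003], [0.711, 0.703, 0.001], [0.003, -0.001, -1.0]]
force: [0.3, 0.6, 0.1]
opening: 0.798
grasp_force: 0.0
```

>>> play_rows:
  moves:
    - [[11,24,6,0,0,-0.142],[7,26,6,0,0,-0.142],[3,26,6,0,0,-0.142],[0,26,6,0,0,-0.142],[-4,26,6,0,0,-0.142]]
  fingers: -1

```text
time_s: 40.8
position: [0.5783, -0.2277, 0.2502]
tcp_rot: [[-0.997, 0.08, -0.004], [0.08, 0.997, 0.001], [0.004, 0.001, -1.0]]
force: [-0.5, 0.6, -0.2]
opening: 0.433
grasp_force: 0.0
```

>>> play_rows:
  moves:
    - [[-8,25,6,0,0,-0.142],[0,0,0,0,0,0],[0,0,0,0,0,0],[0,0,0,0,0,0]]

```text
time_s: 41.2
position: [0.5885, -0.2057, 0.2454]
tcp_rot: [[-0.999, -0.054, -0.003], [-0.054, 0.999, -0.0], [0.003, -0.0, -1.0]]
force: [-0.7, -0.3, 0.0]
opening: 0.066
grasp_force: 0.0
```

Run:
```python
from h import *
s=bot.read_state();print(s["position"],s["tcp_rot"],s["opening"])
cchk()
plan((*J(.1165,-.135),.116,93.4))
```

```text
[ 0.58850034 -0.2056707   0.24535852] [[-9.98512541e-01 -5.44611573e-02 -2.58600987e-03]
 [-5.44602210e-02  9.98515848e-01 -4.31184506e-04]
 [ 2.60565464e-03 -2.89708468e-04 -9.99996563e-01]] 0.06560254989388618
scene changed px 417
side changed px 77
[0,1,43,np.float64(-0.0),np.float64(-0.001),np.float64(-0.002)]
[0,1,43,np.float64(-0.0),np.float64(-0.001),np.float64(-0.002)]
[0,1,43,np.float64(-0.0),np.float64(-0.001),np.float64(-0.002)]
--
```

>>> play_rows:
  moves:
    - [[0,1,43,0,0,-0.002],[0,1,43,0,0,-0.002],[0,1,43,0,0,-0.002],[0,0,0,0,0,0],[0,0,0,0,0,0]]

```text
time_s: 41.8
position: [0.5882, -0.2026, 0.1167]
tcp_rot: [[-0.998, -0.061, -0.003], [-0.061, 0.998, 0.0], [0.003, 0.0, -1.0]]
force: [0.1, 0.4, 0.2]
opening: 0.006
grasp_force: 0.0
```

>>> play_rows:
  moves:
    - [[13,0,0,0,0,0],[13,0,0,0,0,0],[13,0,0,0,0,0],[13,0,0,0,0,0],[13,0,0,0,0,0]]

```text
time_s: 42.3
position: [0.5262, -0.2082, 0.1209]
tcp_rot: [[-0.998, -0.062, 0.007], [-0.062, 0.998, -0.005], [-0.006, -0.006, -1.0]]
force: [1.4, 0.1, -0.8]
opening: 0.007
grasp_force: 0.3
```

>>> play_rows:
  moves:
    - [[0,0,0,0,0,0],[0,0,0,0,0,0],[0,0,-35,0,0,0],[0,0,0,0,0,0]]

```text
time_s: 42.7
position: [0.5274, -0.208, 0.1563]
tcp_rot: [[-0.998, -0.062, 0.007], [-0.062, 0.998, -0.006], [-0.007, -0.006, -1.0]]
force: [0.2, -0.9, 0.1]
opening: 0.002
grasp_force: 0.0
```

Run:
```python
from h import *
c=bot.capture("side")
cv2.imwrite("pics/s6.png",cv2.resize(c["image"][140:330,220:420],None,fx=3,fy=3,interpolation=2))
plan((*J(.0525,-.135),.15,93.4))
```

```text
[2,0,5,np.float64(-0.005),np.float64(0.004),np.float64(0.003)]
--
```

View pics/s6.png

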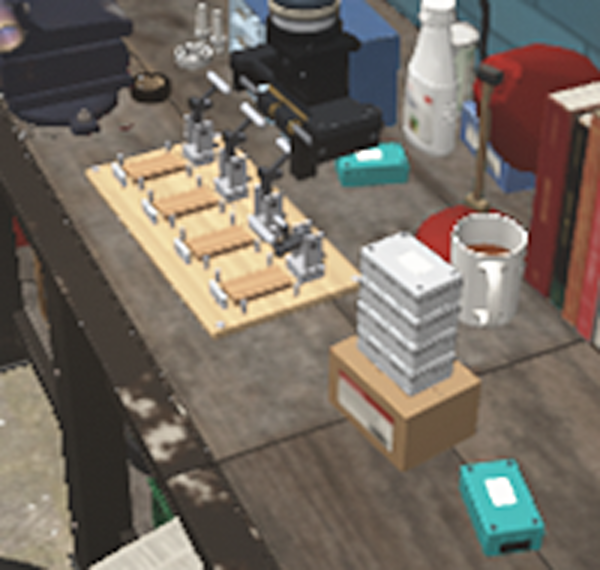

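Finger 3 is down, at about (290,240) in the crop. Fingers 0 to 2 are still up, and the four-case column stands on the carton. I'll repeat for fingers 2, 1 and 0.

>>> play_rows:
  moves:
    - [[-21,30,0,0,0,0],[-22,30,0,0,0,0],[-22,30,0,0,0,0],[0,0,37,0,0,0],[0,0,0,0,0,0]]

```text
time_s: 43.25
position: [0.5805, -0.1097, 0.1109]
tcp_rot: [[-0.998, -0.065, -0.01], [-0.065, 0.998, 0.003], [0.01, 0.004, -1.0]]
force: [-1.0, -0.4, -0.3]
opening: 0.004
grasp_force: 0.0
```

>>> play_rows:
  moves:
    - [[13,0,0,0,0,0],[13,0,0,0,0,0],[13,0,0,0,0,0],[13,0,0,0,0,0],[13,0,0,0,0,0]]

```text
time_s: 43.75
position: [0.5183, -0.1172, 0.1158]
tcp_rot: [[-0.998, -0.061, 0.0], [-0.061, 0.998, -0.001], [-0.0, -0.001, -1.0]]
force: [-0.1, 0.6, -0.4]
opening: 0.005
grasp_force: 0.3
```

>>> play_rows:
  moves:
    - [[0,0,0,0,0,0],[0,0,0,0,0,0],[0,0,-35,0,0,0],[0,0,0,0,0,0]]

```text
time_s: 44.15
position: [0.5213, -0.1175, 0.153]
tcp_rot: [[-0.998, -0.062, 0.005], [-0.062, 0.998, -0.003], [-0.005, -0.004, -1.0]]
force: [0.5, -0.6, 0.0]
opening: 0.004
grasp_force: 0.0
```

>>> play_rows:
  moves:
    - [[-21,30,0,0,0,0],[-22,30,0,0,0,0],[-22,30,0,0,0,0],[0,0,36,0,0,0],[0,0,0,0,0,0]]

```text
time_s: 44.65
position: [0.5751, -0.0206, 0.1102]
tcp_rot: [[-0.998, -0.064, -0.01], [-0.064, 0.998, 0.002], [0.009, 0.002, -1.0]]
force: [-1.3, -0.5, 0.3]
opening: 0.006
grasp_force: 0.0
```

>>> play_rows:
  moves:
    - [[13,0,0,0,0,0],[13,0,0,0,0,0],[13,0,0,0,0,0],[13,0,0,0,0,0],[13,0,0,0,0,0]]

```text
time_s: 45.15
position: [0.5129, -0.0273, 0.1149]
tcp_rot: [[-0.998, -0.061, 0.0], [-0.061, 0.998, -0.001], [-0.0, -0.001, -1.0]]
force: [0.5, -0.5, -0.7]
opening: 0.006
grasp_force: 0.3
```

>>> play_rows:
  moves:
    - [[0,0,0,0,0,0],[0,0,0,0,0,0],[0,0,-35,0,0,0],[0,0,0,0,0,0]]

```text
time_s: 45.55
position: [0.5158, -0.0273, 0.1519]
tcp_rot: [[-0.998, -0.062, 0.006], [-0.062, 0.998, -0.002], [-0.006, -0.003, -1.0]]
force: [0.1, 0.2, 0.4]
opening: 0.006
grasp_force: 0.0
```

>>> play_rows:
  moves:
    - [[-21,30,0,0,0,0],[-22,30,0,0,0,0],[-22,30,0,0,0,0],[0,0,36,0,0,0],[0,0,0,0,0,0]]

```text
time_s: 46.05
position: [0.5694, 0.0687, 0.1092]
tcp_rot: [[-0.998, -0.064, -0.01], [-0.064, 0.998, 0.0], [0.01, 0.001, -1.0]]
force: [-1.0, -0.1, 0.4]
opening: 0.004
grasp_force: 0.0
```

>>> play_rows:
  moves:
    - [[13,0,0,0,0,0],[13,0,0,0,0,0],[13,0,0,0,0,0],[13,0,0,0,0,0],[13,0,0,0,0,0]]

```text
time_s: 46.55
position: [0.5073, 0.0627, 0.1139]
tcp_rot: [[-0.998, -0.061, 0.0], [-0.061, 0.998, -0.0], [-0.0, -0.0, -1.0]]
force: [0.7, -0.8, 0.3]
opening: 0.008
grasp_force: 0.2
```

>>> play_rows:
  moves:
    - [[0,0,0,0,0,0],[0,0,0,0,0,0],[0,0,-35,0,0,0],[0,0,0,0,0,0]]

```text
time_s: 46.95
position: [0.5103, 0.0631, 0.1509]
tcp_rot: [[-0.998, -0.062, 0.006], [-0.062, 0.998, -0.001], [-0.006, -0.001, -1.0]]
force: [-0.1, -1.0, 0.2]
opening: 0.007
grasp_force: 0.0
```

Run:
```python
from h import *
plan((.40,-.16,.36,93.4))
```

```text
[15,-27,-26,np.float64(-0.0),np.float64(0.001),np.float64(0.0)]
[15,-27,-26,np.float64(-0.0),np.float64(0.001),np.float64(0.0)]
[15,-27,-26,np.float64(-0.0),np.float64(0.001),np.float64(0.0)]
[15,-27,-26,np.float64(-0.0),np.float64(0.001),np.float64(0.0)]
[15,-27,-26,np.float64(-0.0),np.float64(0.001),np.float64(0.0)]
[15,-27,-26,np.float64(-0.0),np.float64(0.001),np.float64(0.0)]
[15,-27,-26,np.float64(-0.0),np.float64(0.001),np.float64(0.0)]
[15,-27,-26,np.float64(-0.0),np.float64(0.001),np.float64(0.0)]
--
```

>>> play_rows:
  moves:
    - [[0,0,-40,0,0,0],[15,-27,-40,0,0,0],[15,-27,-40,0,0,0],[20,-27,-40,0,0,0],[20,-27,-30,0,0,0]]

```text
time_s: 47.45
position: [0.4455, -0.048, 0.3377]
tcp_rot: [[-0.998, -0.063, 0.001], [-0.063, 0.998, -0.001], [-0.001, -0.001, -1.0]]
force: [-0.2, -2.0, -0.3]
opening: 0.005
grasp_force: 0.0
```

>>> play_rows:
  moves:
    - [[25,-27,-10,0,0,0],[25,-27,-10,0,0,0],[0,-27,0,0,0,0],[0,0,0,0,0,0],[0,0,0,0,0,0]]

```text
time_s: 47.95
position: [0.4003, -0.1311, 0.3553]
tcp_rot: [[-0.998, -0.06, -0.002], [-0.06, 0.998, 0.001], [0.002, 0.001, -1.0]]
force: [-0.5, -0.1, -1.2]
opening: 0.006
grasp_force: 0.0
```

Run:
```python
from h import *
np.set_printoptions(precision=4,suppress=True)
print(bot.read_state()["position"])
c=bot.capture("side");w=bot.capture("wrist");s=bot.capture("scene")
a=cv2.resize(c["image"][160:310,240:400],None,fx=2.5,fy=2.5,interpolation=2)
b=cv2.resize(s["image"][135:310,250:410],None,fx=2.14,fy=2.14,interpolation=2)
b=cv2.resize(b,(400,375));t=np.hstack([a,b]);r=cv2.resize(w["image"][130:270],(800,175))
cv2.imwrite("pics/f1.png",np.vstack([t,r]))
for n,z in(("black_tape",0),("loose_bearing",0),("mug",0)): print(n,[atz(s,d["centre"],z) for d in bot.pinpoint(s,n)[:1]])
```

```text
[ 0.4003 -0.1311  0.3553]
black_tape [array([0.5203, 0.2568, 0.    ])]
loose_bearing []
mug [array([ 0.6713, -0.3287,  0.    ])]
```

View pics/f1.png

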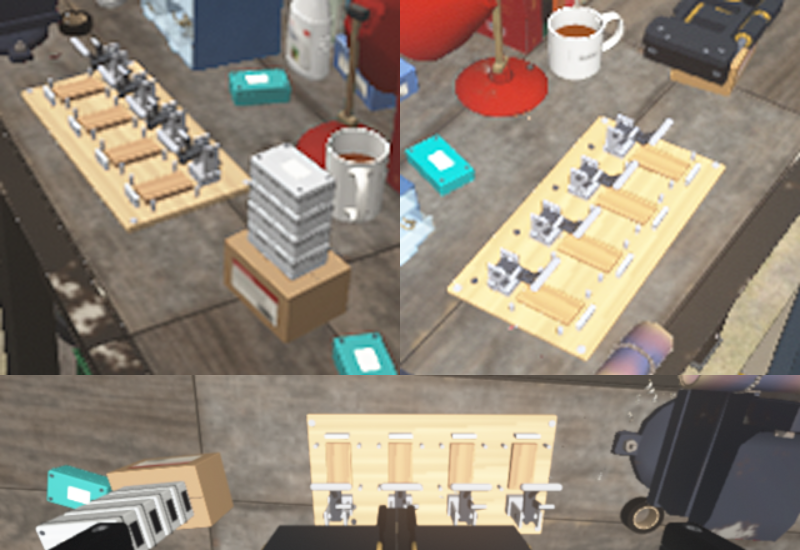

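All four fingers are down and the column stands straight. One last check that the carton has not shifted under the stack.

Run:
```python
from h import *
c=bot.capture("side")["image"];a=cv2.imread("pics/side0.png")
d=cv2.absdiff(c,a).max(2)[262:300,325:390]; print("carton lower part changed px (vs start)",int((d>40).sum()))
w=bot.capture("wrist")
x=[[proj(w,[CX-.0008+u,CY+.0013+v,.205-.015]) for u in(-.026,.026)] for v in(-.042,.042)];print("top-case corners expected at",x)
t=cv2.cvtColor(c,cv2.COLOR_BGR2GRAY)[225:285,325:390]
np.save("k.npy",t)
cd=bot.capture("side")
# expected outline of top case (z .19) and carton top in side view
import math
R=lambda u,v,z:(lambda t:proj(cd,[.5188+u*math.cos(t)-v*math.sin(t),-.4435+u*math.sin(t)+v*math.cos(t),z]))(math.radians(9))
im=cv2.resize(cd["image"],None,fx=8,fy=8,interpolation=2)
for hx,hy,z in((.026,.042,.19),(.026,.042,.07),(.045,.06,.07),(.045,.06,0)):
    P=np.int32([[8*np.array(R(u,v,z))+4] for u,v in((-hx,-hy),(hx,-hy),(hx,hy),(-hx,hy))]);cv2.polylines(im,[P],True,(0,0,255),1)
cv2.imwrite("pics/f2.png",im[1680:2280+120,2520:3180][:600])
```

```text
carton lower part changed px (vs start) 140
top-case corners expected at [[[np.float64(27.4), np.float64(245.3)], [np.float64(37.2), np.float64(281.6)]], [[np.float64(95.6), np.float64(249.2)], [np.float64(102.5), np.float64(285.1)]]]
```

View pics/f2.png

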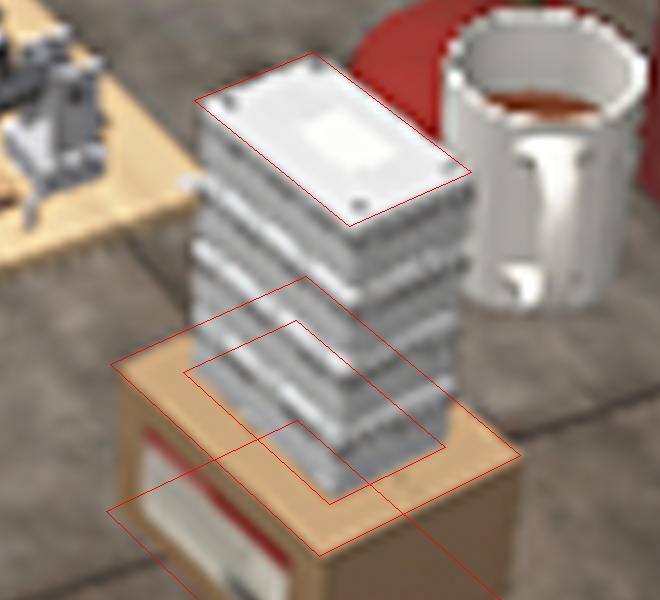

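The top case, the stack foot and the carton match the model outlines to within about a pixel (2 mm). Handing in.

```bash
python3 -c "from rig import bot; print(bot.hand_in())"
```

```text
the job is handed in; nothing more can be done
None
```

I stacked all four cases square on the middle of the carton and swung all four jig fingers down again. The arm stayed clear of the tape, bearing and mug throughout, though the last look did not pick up the bearing. The job is handed in after about 48 s of robot time; no verdict came back.

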